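# Load the rotary spray cabinet with post-base flanges and prove the carousel

### The job

Pull the clear guard door of the small spray cabinet wide open by its bar, about a right angle, and with the carousel still empty turn it by its knob the short way round until the knob stands at the pointer. Fit every square flange that lies on the bench onto a fixture of the carousel, its four holes over the four masking studs and its plate fully home, then take the loaded carousel by the knob through one full turn, either way round, back to the pointer, to see that nothing catches. Last, swing the guard door fully shut, and leave the other things on the bench as they are.

Things in the scene. Friction and masses are not known exactly. Their poses are not given: they have to be found in the camera images.
- guard (a joint): guard door of the spray cabinet, rad: 0 shut, grows as it opens, stop at 1.62; it stays where it is left (about 1 N at the bar moves it). A clear right-hand pane and a clear flat roof in one, edged in aluminium, on an upright hinge post at the cabinet's near right corner; seen from above it swings clockwise, out to the right. Shut, it covers the carousel; open 1.5, all is free from above.
- handle (a point): grip point on the door's pull bar, an upright round steel bar 16 mm thick, 250 mm along the right pane from the hinge and 40 mm outside it. The bar's free top is 20 mm above this point, 215 mm above the bench; its standoffs are 146 mm above the bench and lower. Take it from above, clear of the roof. It turns with the door. Axes: x along the pane away from the hinge, y from the bar to the pane.
- guard_hinge (a point): point on the guard door's upright hinge axis, at the height of the bar's grip point; axes of the cabinet. The door's roof is 335 x 335 mm, its top face 164 mm above the bench; its pane's lower edge is 65 mm above the bench.
- cabinet: the spray cabinet, a grey tray 350 x 350 mm standing on the bench, fixed. Origin under the middle of the carousel; x from its near side to its far side, y to its left side. Clear panes at its near and left sides and a grey wall at its far side, all 145 mm high, 155 mm or more from the carousel's axis; behind the wall a grey box 135 mm high.
- carousel (a joint): turn of the carousel in the cabinet, rad: 0 with its knob at the pointer, grows anticlockwise seen from above, goes on counting past 6.28; no stops; it stays where it is left (1 to 2 N at the knob moves it). An aluminium disc 280 mm across, its top face 71 mm above the bench.
- carousel_axis (a point): middle of the carousel, on its upright axis, at the height of the fixtures' faces (75 mm above the bench); axes of the cabinet
- knob (a point): grip point on the carousel's black upright knob, 130 mm above the bench: round, 20 mm thick, its top 148 mm above the bench, 105 mm from the carousel's axis, half way between fixtures 2 and 3. It revolves freely on its pin, so a hand that holds it need not turn. Axes of the carousel.
- pointer (a point): the place, 130 mm above the bench, where the knob's grip point is when the knob stands at the pointer: on the line from the carousel's axis to the black pointed tab at the middle of the near pane's top edge. Axes of the cabinet.
- fixture_1 (a point): fixture on the carousel, 75 mm from its axis, one of three 120 degrees apart: a black rubber pad 76 mm square with four white upright masking studs, 9 mm thick with round tops, standing 24 mm above the pad at +-28 mm in x and y. Origin in the middle of the pad's upper face, on which a flange comes to rest; x points straight out from the carousel's axis.
- fixture_2 (a point): fixture on the carousel, 75 mm from its axis, one of three 120 degrees apart: a black rubber pad 76 mm square with four white upright masking studs, 9 mm thick with round tops, standing 24 mm above the pad at +-28 mm in x and y. Origin in the middle of the pad's upper face, on which a flange comes to rest; x points straight out from the carousel's axis.
- fixture_3 (a point): fixture on the carousel, 75 mm from its axis, one of three 120 degrees apart: a black rubber pad 76 mm square with four white upright masking studs, 9 mm thick with round tops, standing 24 mm above the pad at +-28 mm in x and y. Origin in the middle of the pad's upper face, on which a flange comes to rest; x points straight out from the carousel's axis.
- flange_1: post-base flange of bare steel, 0.45 kg, lying on the bench: plate 84 x 84 x 8 mm with four through holes of 12.5 mm at +-28 mm in x and y (a quarter turn makes no difference), and in its middle an upright round tube socket 40 mm across that rises 40 mm above the plate (48 mm in all). Hold it there. Origin under the middle of the plate, z up. Two or three flanges are present.
- flange_2: post-base flange of bare steel, 0.45 kg, lying on the bench: plate 84 x 84 x 8 mm with four through holes of 12.5 mm at +-28 mm in x and y (a quarter turn makes no difference), and in its middle an upright round tube socket 40 mm across that rises 40 mm above the plate (48 mm in all). Hold it there. Origin under the middle of the plate, z up. Two or three flanges are present.
- flange_3: post-base flange of bare steel, 0.45 kg, lying on the bench: plate 84 x 84 x 8 mm with four through holes of 12.5 mm at +-28 mm in x and y (a quarter turn makes no difference), and in its middle an upright round tube socket 40 mm across that rises 40 mm above the plate (48 mm in all). Hold it there. Origin under the middle of the plate, z up. Two or three flanges are present.
- tape_roll: roll of paper masking tape lying flat, 96 mm across, 24 mm high; origin under its middle. Not part of the job.
- sanding_block: small cork sanding block, 70 x 45 x 28 mm; origin under its middle. Not part of the job.
- thinner_bottle: white plastic bottle, 72 mm across, 170 mm high, upright; origin under its middle. Not part of the job.
- paint_tin: round paint tin, 107 mm across, 120 mm high, upright; origin under its middle. Not part of the job.
- mallet: rubber mallet with a wooden shaft lying flat, 270 mm long; origin near its middle. Not part of the job.
- mug: white mug, 80 mm across, 92 mm high; origin under its middle. Not part of the job.
- stapler: air stapler lying on its side, 160 x 175 x 41 mm; origin under its middle. Not part of the job.
- frame_corner: L-shaped corner of a wooden stretcher frame lying flat, 200 x 200 x 30 mm; origin at the middle of its outline. Not part of the job.
Not all that is in view belongs to the job. What is shaped like the flange_2 but black is not meant.

How it is judged:
By the outcome, as a careful person would: the job done as asked, in the order asked, and still so for the second after the job is handed in, with the robot touching nothing.
Of flange_1, flange_2, flange_3 only 2 to 3 are there at a start; the rules pass over those that are not, and their reading is None.
At some moment in a run one of flange_1, flange_2, flange_3 may be knocked a few centimetres aside while the robot is not near it.
It also fails if it takes over 208 s, if anything falls off the work surface, if the arm or the gripper's body presses on something with over 40 N, if the wrist force passes 120 N, or if a joint passes its speed limit or range.

### The arm

A 6-joint arm with a two-finger parallel gripper is mounted at the origin on the work surface. World frame = base frame: x ahead of the robot, y to its left, z up, the work surface at z = 0. Lengths are in mm, angles in rad, forces in N, time in s.
With the tool pointing down it reaches from about 275 to 1000 mm from the base axis. Payload 8.4 kg.
Tool frame: the origin (TCP) lies at the centre of the arm's flange, where the gripper is bolted on; the fingertips stand 173 mm ahead of it and the grasp point (between the pads) lies 155 mm ahead of it (r.nose_length is the distance from the TCP to the fingertips, in mm); z points along the fingers, y is the direction in which the jaws open and shut (so a half turn about z gives the same grasp; the last joint's range is limited). The gripper opens to 85 mm and grips with 20 to 120 N. Pads are 22 mm wide; open, the fingers measure 114 mm over their backs; the gripper's body (76 mm by 85 mm) begins 54 mm behind the grasp point. The pads swing forward as they close: fully open they stand 13 mm farther back than shut.
Start: joints at [-1.287, 0.353, 1.633, -0, 1.155, -0.002], TCP at [176.202, -599.652, 404.681] pointing down, gripper open.
Joint ranges: [-2.63, 2.63], [-0.92, 2.1], [0.06, 2.66], [-1.3, 4.44], [0, 2.69], [-3.02, 3.02]. Speed limits (rad/s): [2.22, 2.22, 2.79, 3.14, 3.14, 3.14].

### API

Orientations are given as [roll, pitch, yaw] about the fixed x, y, z axes, in that order (R = Rz(yaw) Ry(pitch) Rx(roll)).
In Python, from rig import r, grab_frame, workorder gives the robot as it stands.
- The arm moves only by the tool carry_out, never from a script. Its argument "steps" is a list that holds one entry, the list of rows, each a list of 5 numbers: the opening in per cent of the stroke, from 0 (shut) to 100 (fully open), then the shift along the tool's x, y, z in m, then the turn about the tool's z in degrees. In form: [[[jaw, x, y, z, spin], ...]]. A call has 1 to 8 rows; each row is the pose to reach, as a shift and turn from the pose measured when the call began, along the tool's axes at that moment; what a row does not reach only later rows make up. A row lasts 1/10 s, in which the tool goes at most 50 mm and 8.59 degrees, less where a joint would pass 70% of its speed; a pose out of reach is approached as far as the arm can. A call with a gripper value outside its range is refused whole. The fingers move at their own pace and stop on an object; "squeeze" is the grip in N (left out, the last holds). Time passes only in rows, so rows that repeat a pose let the fingers close. It gives the time, the measured TCP pose, the force and the opening at its end, in the units of the state.
- r.sense(): the state, without advancing time (a new reading comes with each control period).
- grab_frame(name): name is "scene" or "top" or "wrist"; returns a dict with "image" (480x640x3 uint8, red, green, blue), "intrinsics" (3x3 intrinsics, pixels), "eye" and "rotation" of the camera in the world; the wrist camera has in their place "T_tool_cam" (4x4, takes a point from camera to tool coordinates, whose origin is the TCP and whose axes are the flange's). Camera axes: x right, y up, looking along -z (the intrinsics and any distortion apply to the point x, -y, -z); pixel columns grow to the right and rows downward; lengths in mm; the calibration is good to about 2 mm. A picture is of the moment at which its call begins: read the wrist's pose just before it. There is no depth.
- workorder.sign_off(): hands the job in, once; it reports no verdict.
The state is a dict: "clock": time; "qpos": joint angles; "qvel": joint speeds; "joint_efforts": joint torques, N m; "eef_pos": TCP position; "tcp_rot": TCP orientation; "contact_force": force on the tool from outside, world axes, zero at the start; "wrist_torque": the same for the moment, N m; "opening": opening from 0.0 (shut) to 1.0 (fully open).
Only numpy, scipy, OpenCV 4.12 (cv2) and the standard library are available. Lean on these libraries where they do the work, as an engineer would, in place of code of your own. Each camera call takes 0.05 s, during which the arm holds its last target.

## Working session

There is one attempt and no reset: what is moved stays moved. The work goes in short steps, Python scripts to look and compute and a tool call to move; the robot and the scene stay as the last step left them, time stands still between calls to the robot, and variables do not carry over. Pictures are saved under pics/ and viewed, and the job is handed in when it is done.

Besides the shell and the picture viewer there is one more tool, called after "Request:" as name([rows], argument=value, ...), one row to a line, values as JSON. carry_out: Moves the arm, as the interface text tells. Its arguments: {"type":"object","properties":{"steps":{"type":"array","items":{"type":"array","items":{"type":"array","items":{"type":"number"}}}},"squeeze":{"type":"number"}},"required":["steps"]}

```bash
ls -la; mkdir -p pics; cat > h.py <<'E'
import numpy as np, cv2
from rig import r, grab_frame, workorder
def save(name, fn):
    f=grab_frame(name); cv2.imwrite('pics/'+fn, f['image'][:,:,::-1]); return f
E
python3 - <<'E'
from h import *
print(r.sense())
for n in ['scene','top','wrist']:
    f=save(n,n+'0.png'); print(n,{k:v for k,v in f.items() if k!='image'})
print(r.nose_length, [a for a in dir(r) if a[0]!='_'])
E
```

```text
total 12
drwxr-xr-x  3 agent agent 4096 Dec  7 16:48 .
drwxr-xr-x 23 root  root  4096 Dec  7 16:48 ..
drwxr-xr-x  2 agent agent 4096 Dec  7 16:48 pics
{'clock': 0.0, 'qpos': array([-1.28738787e+00,  3.53636286e-01,  1.63413028e+00, -1.24811769e-05,
        1.15518367e+00, -2.36441590e-03]), 'qvel': array([-0.00041595,  0.00032479, -0.00107265, -0.00152147, -0.00179552,
       -0.00151608]), 'joint_efforts': array([-2.53858881e-03, -6.05248547e+01, -3.42067802e+01, -2.12306991e-04,
        9.31449904e-03,  1.36808470e-05]), 'eef_pos': array([ 176.14148855, -599.42393536,  403.9705719 ]), 'tcp_rot': array([-3.14023505e+00,  8.20188560e-06,  2.85777930e-01]), 'contact_force': array([ 0.46275924, -0.5215804 , -0.05133251]), 'wrist_torque': array([-0.00392396, -0.06995558,  0.02093752]), 'opening': 0.9979984953625023}
scene {'intrinsics': array([[484.92927512,   0.        , 312.49584034],
       [  0.        , 484.92927512, 230.81521341],
       [  0.        ,   0.        ,   1.        ]]), 'eye': array([1357.28072031,   59.40032164,  777.57825785]), 'rotation': array([ 9.38791371e-01, -3
[... 206 characters left out ...]
, 'eye': array([ 390.11559567,    9.07868418, 1457.14457365]), 'rotation': array([ 0.05340611,  0.0150508 , -1.567809  ])}
wrist {'intrinsics': array([[334.02910845,   0.        , 316.71945933],
       [  0.        , 334.02910845, 240.08296589],
       [  0.        ,   0.        ,   1.        ]]), 'T_tool_cam': array([[ 7.35525805e-04,  9.65052079e-01,  2.62057138e-01,
         6.58746630e+01],
       [ 9.99999681e-01, -6.28594167e-04, -4.91875410e-04,
        -4.01286419e-01],
       [-3.09957799e-04,  2.62057417e-01, -9.65052234e-01,
         3.02358907e+01],
       [ 0.00000000e+00,  0.00000000e+00,  0.00000000e+00,
         1.00000000e+00]])}
173.4 ['MotionError', 'nose_length', 'sense']
```

View pics/scene0.png

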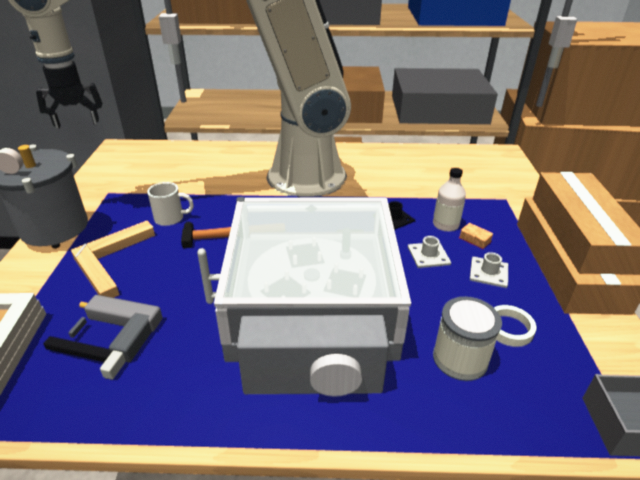

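View pics/top0.png

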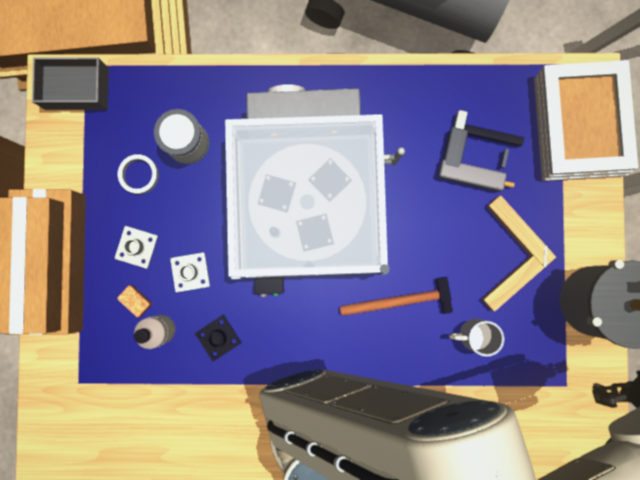

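View pics/wrist0.png

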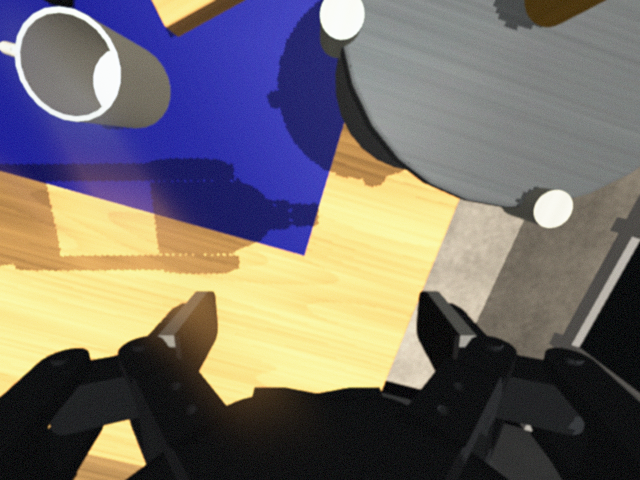

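```bash
cat >> h.py <<'E'
from scipy.spatial.transform import Rotation as Ro
def camRT(f, tcp=None, rot=None):
    if 'eye' in f: return Ro.from_euler('xyz',f['rotation']).as_matrix(), np.array(f['eye'])
    Rt=Ro.from_euler('xyz',rot).as_matrix(); T=f['T_tool_cam']
    return Rt@T[:3,:3], Rt@T[:3,3]+np.array(tcp)
def ray(K,R,e,px):
    d=np.linalg.inv(K)@np.array([px[0],px[1],1.]); d=R@np.array([d[0],-d[1],-d[2]])
    return e,d/np.linalg.norm(d)
def onplane(K,R,e,px,z):
    e,d=ray(K,R,e,px); return e+d*(z-e[2])/d[2]
def proj(K,R,e,P):
    c=R.T@(np.array(P,float)-e); c=K@np.array([c[0],-c[1],-c[2]]); return c[:2]/c[2]
def tri(rays):
    A=0;b=0
    for e,d in rays:
        M=np.eye(3)-np.outer(d,d); A=A+M; b=b+M@e
    p=np.linalg.solve(A,b); res=[np.linalg.norm((np.eye(3)-np.outer(d,d))@(p-e)) for e,d in rays]
    return p,res
def move(target_tcp, yaw=None, tilt_ok=True):
    s=r.sense(); R=Ro.from_euler('xyz',s['tcp_rot']).as_matrix()
    sh=R.T@(np.array(target_tcp)-s['eef_pos'])/1000
    spin=0
    if yaw is not None:
        spin=-np.degrees(yaw-s['tcp_rot'][2]); spin=(spin+180)%360-180
    return np.round(sh,4), round(spin,2)
def wr():
    s=r.sense(); f=grab_frame('wrist'); R,e=camRT(f,s['eef_pos'],s['tcp_rot']); return f,R,e,s
def crop(im,x0,y0,x1,y1,k,fn):
    c=im[y0:y1,x0:x1,::-1]; cv2.imwrite('pics/'+fn,cv2.resize(c,None,fx=k,fy=k,interpolation=cv2.INTER_CUBIC))
E
python3 - <<'E'
from h import *
f=grab_frame('top'); g=grab_frame('scene')
crop(f['image'],210,80,410,310,2.5,'t1.png')
crop(g['image'],180,180,430,400,3,'s1.png')
crop(f['image'],100,210,260,370,4,'t2.png')
R,e=camRT(f);K=f['intrinsics']
for n,p,z in [('hinge',(384,269),164),('bar',(400,151),215),('f1',(190,271),0),('f2',(135,246),0)]: print(n,onplane(K,R,e,p,z))
E
```

```text
hinge [ 403.40486182 -137.10581336  164.        ]
bar [ 654.23706934 -166.34678528  215.        ]
f1 [398.75602617 325.82652994   0.        ]
f2 [460.67506908 464.36859161   0.        ]
```

View pics/t1.png

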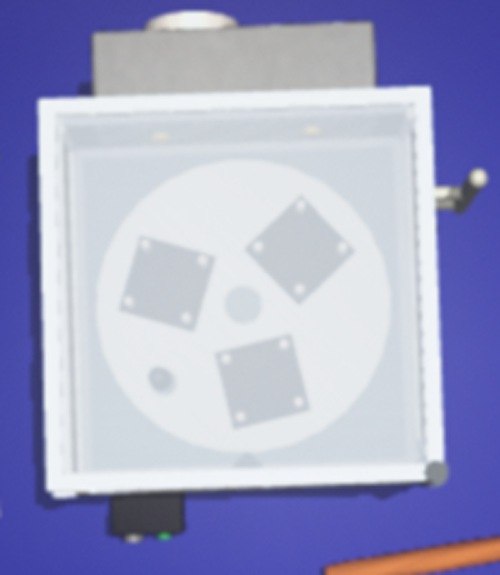

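View pics/s1.png

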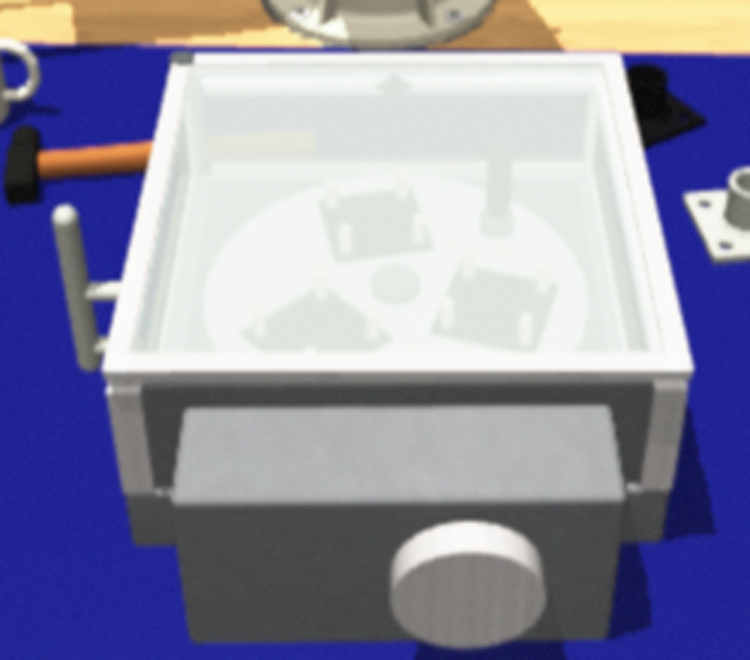

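View pics/t2.png

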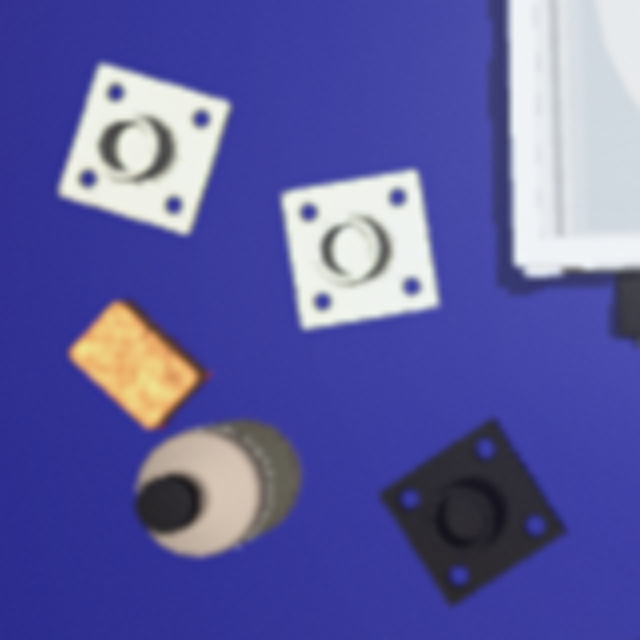

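```bash
python3 - <<'E'
from h import *
f=grab_frame('top'); g=grab_frame('scene')
R,e=camRT(f);K=f['intrinsics'];R2,e2=camRT(g);K2=g['intrinsics']
for n,a,b in [('bar',(401.2,151),(202,250.5)),('hinge',(384,269.2),(240.3,199.3)),('tab',(309,264),(311,207)),('knob',(274.5,231.5),(346,231))]:
    print(n,tri([ray(K,R,e,a),ray(K2,R2,e2,b)]))
E
```

```text
bar (array([ 654.4004286 , -167.87963696,  212.93566588]), [np.float64(1.3215570194961332), np.float64(1.3215570194960105)])
hinge (array([ 402.90087627, -136.51573515,  166.44794662]), [np.float64(0.3123274011065758), np.float64(0.3123274011065907)])
tab (array([414.05432545,  28.72845599, 155.29894654]), [np.float64(0.9709861248340959), np.float64(0.9709861248341043)])
knob (array([487.20713495, 107.70550359, 141.17524309]), [np.float64(1.9409890564523529), np.float64(1.9409890564523697)])
```

```bash
python3 - <<'E'
from h import *
print(move([654.4,-167.9,430],0.034))
E
```

```text
(array([ 0.5805, -0.2794, -0.0254]), np.float64(14.43))
```

Request:
carry_out([
  [[100,0.0,0.0,-0.026,0],[100,0.58,-0.279,-0.026,14.4],[100,0.58,-0.279,-0.026,14.4],[100,0.58,-0.279,-0.026,14.4],[100,0.58,-0.279,-0.026,14.4],[100,0.58,-0.279,-0.026,14.4],[100,0.58,-0.279,-0.026,14.4],[100,0.58,-0.279,-0.026,14.4]],
], squeeze=40)

```text
clock: 1.15
eef_pos: [436.5, -364.2, 430.8]
tcp_rot: [3.142, -0.0, 0.034]
contact_force: [-0.7, -1.5, -0.8]
opening: 1.003
```

```bash
python3 - <<'E'
from h import *
print(move([654.4,-167.9,430],0.034), r.sense()['qpos'])
E
```

```text
(array([ 0.2245, -0.1887,  0.0008]), np.float64(0.02)) [-6.98017620e-01  2.40853473e-01  1.72820940e+00  1.62046750e-04
  1.17232104e+00  8.38350396e-01]
```

Request:
carry_out([
  [[100,0.2245,-0.1887,0,0],[100,0.2245,-0.1887,0,0],[100,0.2245,-0.1887,0,0],[100,0.2245,-0.1887,0,0],[100,0.2245,-0.1887,0,0],[100,0.2245,-0.1887,0,0],[100,0.2245,-0.1887,0,0],[100,0.2245,-0.1887,0,0]],
])

```text
clock: 1.95
eef_pos: [654.8, -167.0, 430.3]
tcp_rot: [3.141, 0.001, 0.036]
contact_force: [0.0, -0.5, 0.1]
opening: 0.999
```

```bash
python3 - <<'E'
from h import *
print(move([654.4,-167.9,350],0.034))
f,R,e,s=wr(); cv2.imwrite('pics/w1.png',f['image'][:,:,::-1]); print(proj(f['intrinsics'],R,e,[654.4,-167.9,213]))
print(s)
E
```

```text
(array([-0.0004,  0.0009,  0.0803]), np.float64(0.14))
[318.47946001 265.00191622]
{'clock': 1.95, 'qpos': array([-2.51839094e-01,  4.11085781e-01,  1.48891043e+00, -3.31098160e-04,
        1.24220146e+00,  1.28260627e+00]), 'qvel': array([-0.03689113, -0.01822908,  0.02388404, -0.00563545,  0.00143311,
       -0.00503791]), 'joint_efforts': array([  2.10598558, -65.62618732, -36.82980537,   0.22182844,
        -0.11945655,   0.1090877 ]), 'eef_pos': array([ 654.80193159, -166.98767197,  430.31131015]), 'tcp_rot': array([3.14146422e+00, 6.69130869e-04, 3.64578663e-02]), 'contact_force': array([ 0.03863106, -0.46401429,  0.14645412]), 'wrist_torque': array([-0.03299769, -0.00561082, -0.00836529]), 'opening': 0.9994284253794689}
```

View pics/w1.png

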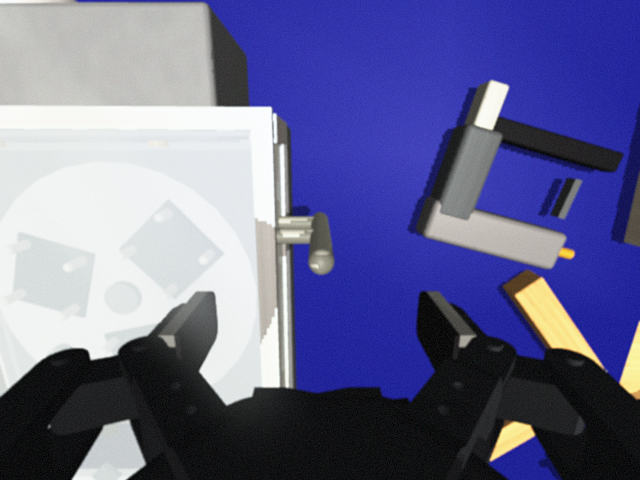

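Request:
carry_out([
  [[100,0,0.001,0.04,0],[100,0,0.001,0.08,0],[60,0,0.001,0.08,0],[10,0,0.001,0.08,0],[10,0,0.001,0.08,0],[10,0,0.001,0.08,0],[10,0,0.001,0.08,0],[10,0,0.001,0.08,0]],
], squeeze=30)

```text
clock: 2.8
eef_pos: [654.5, -169.1, 352.5]
tcp_rot: [3.14, -0.002, 0.035]
contact_force: [-0.8, -0.6, 6.4]
opening: 0.173
```

```bash
cat > arc.py <<'E'
# rows for swinging the door: argv a0->a1 deg (negative = opening), rows n
import sys
from h import *
H=np.array([402.9,-136.5])
s=r.sense(); R=Ro.from_euler('xyz',s['tcp_rot']).as_matrix(); p=s['eef_pos']
v=p[:2]-H; print('bar rad',np.hypot(*v),'ang',np.degrees(np.arctan2(v[1],v[0])), 'F',s['contact_force'].round(1),'open',s['opening'].round(3),'z',p[2],'q6',s['qpos'][5])
d=float(sys.argv[1]); n=int(sys.argv[2]); v=v/np.hypot(*v)*253.2
for i in range(1,n+1):
    a=np.radians(d*i/n); c=np.array([[np.cos(a),-np.sin(a)],[np.sin(a),np.cos(a)]])
    t=np.r_[H+c@v,p[2]]; sh=R.T@(t-p)/1000
    print([10]+[round(float(x),4) for x in sh]+[round(-d*i/n,2)],end=',')
E
python3 arc.py -32 8
```

```text
Traceback (most recent call last):
  File "arc.py", line 6, in <module>
    v=p[:2]-H; print('bar rad',np.hypot(*v),'ang',np.degrees(np.arctan2(v[1],v[0])), 'F',s['contact_force'].round(1),'open',s['opening'].round(3),'z',p[2],'q6',s['qpos'][5])
                                                                                                                            ^^^^^^^^^^^^^^^^^^
AttributeError: 'float' object has no attribute 'round'
```

```bash
sed -i "s/s\['opening'\].round(3)/s['opening']/" arc.py; python3 arc.py -32 8
```

```text
bar rad 253.7503447756566 ang -7.383343633156451 F [-0.8 -0.6  6.4] open 0.17290531864507697 z 352.5484555431042 q6 1.2810771875837568
[10, -0.004, 0.0172, 0.0, 4.0],[10, -0.0087, 0.0343, 0.0, 8.0],[10, -0.0146, 0.0509, 0.0, 12.0],[10, -0.0216, 0.0672, 0.0, 16.0],[10, -0.0298, 0.0829, 0.0, 20.0],[10, -0.039, 0.0979, 0.0001, 24.0],[10, -0.0492, 0.1123, 0.0, 28.0],[10, -0.0604, 0.126, 0.0, 32.0],
```

Request:
carry_out([
  [[10,-0.004,0.017,0,4],[10,-0.009,0.034,0,8],[10,-0.0146,0.051,0,12],[10,-0.0216,0.067,0,16],[10,-0.03,0.083,0,20],[10,-0.039,0.098,0,24],[10,-0.049,0.112,0,28],[10,-0.0605,0.126,0,32]],
])

```text
clock: 3.6
eef_pos: [598.6, -297.7, 352.6]
tcp_rot: [-3.141, -0.004, -0.526]
contact_force: [3.4, -0.6, -5.6]
opening: 0.173
```

```bash
python3 arc.py -32 8
```

```text
bar rad 253.58521248874817 ang -39.48487083739048 F [ 3.4 -0.6 -5.6] open 0.17304749051755222 z 352.5905326906832 q6 1.6330068687776433
[10, -0.0039, 0.0173, -0.0, 4.0],[10, -0.0085, 0.0343, -0.0, 8.0],[10, -0.0144, 0.051, -0.0001, 12.0],[10, -0.0214, 0.0672, -0.0001, 16.0],[10, -0.0295, 0.0829, -0.0001, 20.0],[10, -0.0387, 0.098, -0.0002, 24.0],[10, -0.0489, 0.1124, -0.0002, 28.0],[10, -0.0601, 0.1261, -0.0002, 32.0],
```

Request:
carry_out([
  [[10,-0.004,0.017,0,4],[10,-0.0085,0.034,0,8],[10,-0.0144,0.051,0,12],[10,-0.0214,0.067,0,16],[10,-0.0295,0.083,0,20],[10,-0.0387,0.098,0,24],[10,-0.049,0.1125,0,28],[10,-0.06,0.126,0,32]],
])

```text
clock: 4.4
eef_pos: [483.0, -376.8, 352.6]
tcp_rot: [-3.139, -0.003, -1.087]
contact_force: [2.1, 1.0, -2.9]
opening: 0.174
```

```bash
python3 arc.py -24.5 7
```

```text
bar rad 253.3091934984652 ang -71.57569160140267 F [ 2.1  1.  -2.9] open 0.17419001684995378 z 352.5692128638133 q6 1.992296719227535
[10, -0.0031, 0.0152, -0.0, 3.5],[10, -0.0069, 0.0301, -0.0001, 7.0],[10, -0.0117, 0.0448, -0.0002, 10.5],[10, -0.0174, 0.0592, -0.0002, 14.0],[10, -0.0239, 0.0732, -0.0003, 17.5],[10, -0.0313, 0.0868, -0.0003, 21.0],[10, -0.0395, 0.0999, -0.0004, 24.5],
```

Request:
carry_out([
  [[10,-0.003,0.015,0,3.5],[10,-0.007,0.03,0,7],[10,-0.0117,0.0448,0,10.5],[10,-0.0174,0.059,0,14],[10,-0.024,0.073,0,17.5],[10,-0.0313,0.087,0,21],[10,-0.04,0.101,0,25],[10,-0.04,0.101,0,25]],
])

```text
clock: 5.2
eef_pos: [373.3, -387.8, 352.5]
tcp_rot: [-3.139, -0.001, -1.526]
contact_force: [0.6, 1.7, -3.5]
opening: 0.173
```

Request:
carry_out([
  [[40,0,0,0,0],[60,0,0,0,0],[60,0,0,-0.05,0],[60,0,0,-0.09,0],[60,0,0,-0.13,0]],
])

```text
clock: 5.7
eef_pos: [373.5, -387.7, 484.6]
tcp_rot: [-3.138, -0.002, -1.525]
contact_force: [0.4, -0.6, -0.3]
opening: 0.599
```

```bash
python3 - <<'E'
from h import *
f=save('top','top2.png'); g=save('scene','scene2.png')
print(r.sense()['eef_pos'],r.sense()['qpos'])
E
```

```text
[ 374.42264129 -388.67822572  488.85609379] [-8.07220580e-01  1.42909952e-01  1.71955715e+00  1.21654535e-03
  1.26629070e+00  2.28827933e+00]
```

View pics/top2.png

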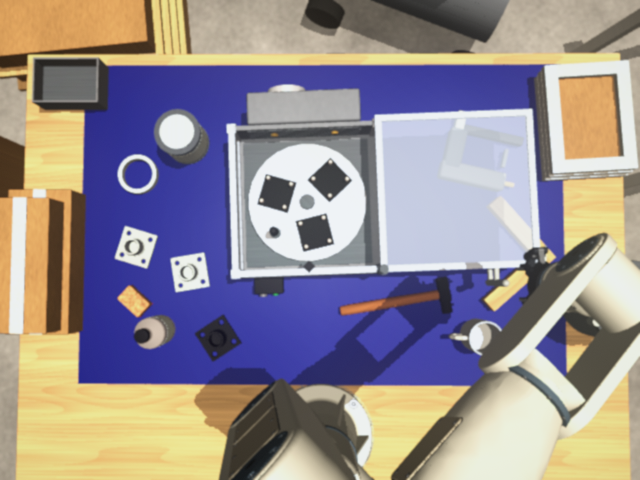

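View pics/scene2.png

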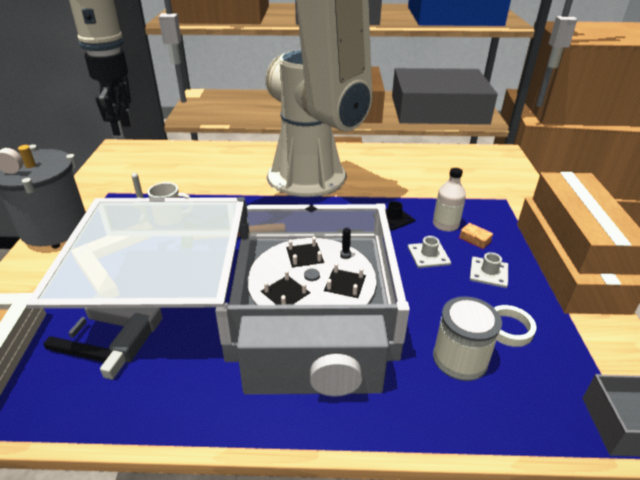

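The door is open about 89° and only two flanges are on the bench. Next I'll measure the carousel.

```bash
python3 - <<'E'
from h import *
f=grab_frame('top'); g=grab_frame('scene')
crop(f['image'],230,120,385,280,3.75,'t3.png')
crop(g['image'],230,195,400,320,4.5,'s3.png')
E
```

```text
(no output)
```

View pics/t3.png

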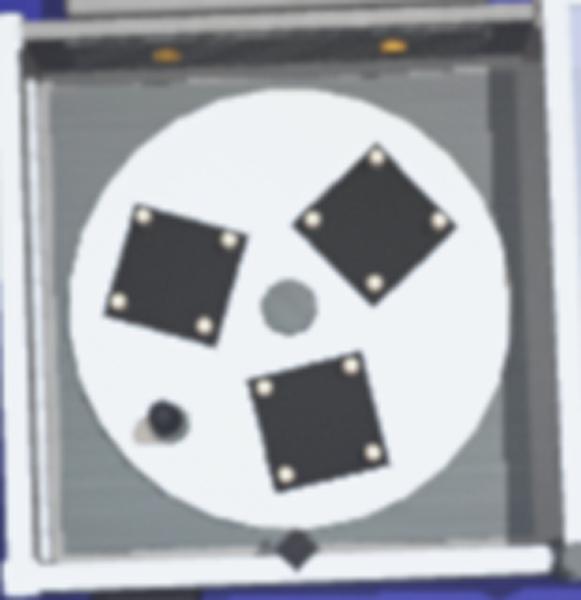

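View pics/s3.png

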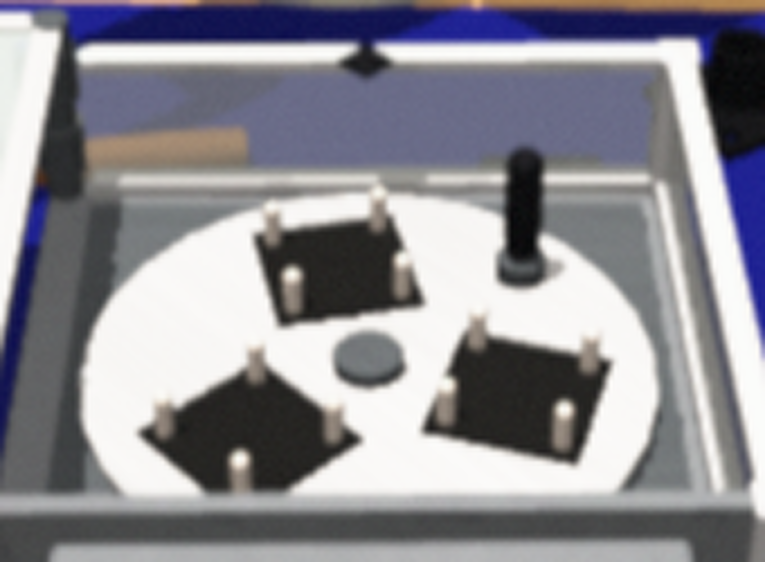

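```bash
python3 - <<'E'
from h import *
f=grab_frame('top'); g=grab_frame('scene')
R,e=camRT(f);K=f['intrinsics'];R2,e2=camRT(g);K2=g['intrinsics']
T=lambda p:(p[0]/3.75+230-.37,p[1]/3.75+120-.37)
S=lambda p:(p[0]/4.5+230-.39,p[1]/4.5+195-.39)
im=f['image']; hsv=cv2.cvtColor(im,cv2.COLOR_RGB2HSV)
m=((im.min(2)>200)).astype(np.uint8); m[:, :246]=0; m[:,369:]=0; m[:140]=0; m[263:]=0
n,l,st,c=cv2.connectedComponentsWithStats(m); k=1+np.argmax(st[1:,4]); 
cs,_=cv2.findContours((l==k).astype(np.uint8),cv2.RETR_EXTERNAL,cv2.CHAIN_APPROX_NONE); c=max(cs,key=cv2.contourArea)
hull=cv2.convexHull(c); el=cv2.fitEllipse(hull); print('el',el)
ax=onplane(K,R,e,el[0],71); print('axis',ax, 'r', np.mean(el[1])/2*(1457-71)/587)
# hub check
print('hub tri',tri([ray(K,R,e,T((289,307))),ray(K2,R2,e2,S((369,350)))]))
kn=tri([ray(K,R,e,T((166,418))),ray(K2,R2,e2,S((525,157)))]); print('knob top',kn)
tb=tri([ray(K,R,e,T((297,549))),ray(K2,R2,e2,S((366,62)))]); print('tab',tb)
st1=tri([ray(K,R,e,T((351,366))),ray(K2,R2,e2,S((273,208)))]); print('stud',st1)
for name,pts in [('fR',[(377,157),(439,220),(374,283),(312,219)]),('fL',[(143,216),(230,240),(204,325),(119,301)]),('fN',[(264,387),(351,366),(373,452),(286,474)])]:
    P=np.array([onplane(K,R,e,T(p),98)[:2] for p in pts]); c=P.mean(0); v=c-ax[:2]
    print(name,c,'rad',np.hypot(*v),'ang',np.degrees(np.arctan2(v[1],v[0])),'sides',[np.round(np.hypot(*(P[i]-P[i-1])),1) for i in range(4)])
v=kn[0][:2]-ax[:2];print('knob rad',np.hypot(*v),np.degrees(np.arctan2(v[1],v[0])))
v=tb[0][:2]-ax[:2];print('tab rad',np.hypot(*v),np.degrees(np.arctan2(v[1],v[0])))
E
```

```text
el ((306.8913269042969, 201.89073181152344), (116.5796890258789, 116.86172485351562), 91.42205810546875)
axis [562.94634658  34.40600863  71.        ] r 137.79804073119286
hub tri (array([562.3064336 ,  35.03651613,  83.47145311]), [np.float64(0.397898042679154), np.float64(0.3978980426791625)])
knob top (array([487.77175294, 108.421444  , 145.73662104]), [np.float64(1.6338878339446232), np.float64(1.633887833944618)])
tab (array([409.6736762 ,  28.82151836, 148.52946414]), [np.float64(0.6013469149825029), np.float64(0.6013469149825005)])
stud (array([520.31998038,  -7.98005658, 136.66545657]), [np.float64(4.215923569979081), np.float64(4.215923569979079)])
fR [615.09524645 -19.21336885] rad 74.79669377097433 ang -45.796521749459046 sides [np.float64(56.0), np.float64(55.2), np.float64(56.4), np.float64(55.6)]
fL [583.25695091 105.93534294] rad 74.3570192703286 ang 74.14821586899086 sides [np.float64(55.2), np.float64(56.3), np.float64(55.5), np.float64(55.0)]
fN [490.43116777  15.90284418] rad 74.83861471490405 ang -165.6856988697994 sides [np.float64(55.7), np.float64(55.4), np.float64(55.1), np.float64(55.5)]
knob rad 105.49646535433588 135.44516071720608
tab rad 153.3743721002389 -177.91335110122867
```

```bash
python3 - <<'E'
from h import *
print(move([488.7,109.1,420],0.036))
E
```

```text
(array([-0.4908, -0.1379,  0.0618]), np.float64(-89.47))
```

Request:
carry_out([
  [[60,-0.49,-0.138,0.062,-89],[60,-0.49,-0.138,0.062,-89],[60,-0.49,-0.138,0.062,-89],[60,-0.49,-0.138,0.062,-89],[60,-0.49,-0.138,0.062,-89],[60,-0.49,-0.138,0.062,-89],[60,-0.49,-0.138,0.062,-89],[60,-0.49,-0.138,0.062,-89]],
])

```text
clock: 6.8
eef_pos: [463.0, 1.0, 432.2]
tcp_rot: [3.142, 0.0, -0.32]
contact_force: [1.2, -1.3, -0.8]
opening: 0.597
```

```bash
python3 - <<'E'
from h import *
print(move([488.7,109.1,420],0.036))
E
```

```text
(array([-0.0096, -0.1107,  0.0122]), np.float64(-20.38))
```

Request:
carry_out([
  [[60,-0.0096,-0.111,0.012,-20.4],[60,-0.0096,-0.111,0.012,-20.4],[60,-0.0096,-0.111,0.012,-20.4],[60,-0.0096,-0.111,0.012,-20.4],[60,-0.0096,-0.111,0.012,-20.4]],
])

```text
clock: 7.3
eef_pos: [488.4, 109.4, 418.9]
tcp_rot: [3.141, 0.003, 0.036]
contact_force: [-0.4, -0.3, 0.7]
opening: 0.601
```

```bash
python3 - <<'E'
from h import *
f,R,e,s=wr(); cv2.imwrite('pics/w2.png',f['image'][:,:,::-1]); print(proj(f['intrinsics'],R,e,[488.7,109.1,148]))
print(s['eef_pos'],s['tcp_rot'],s['qpos'])
E
```

```text
[316.99888987 239.40632286]
[488.41543864 109.35403603 418.92445272] [3.14074854e+00 2.56914341e-03 3.58642694e-02] [ 2.17389936e-01  1.43986808e-01  1.87756685e+00 -4.06568724e-04
  1.12271835e+00  1.75249754e+00]
```

View pics/w2.png

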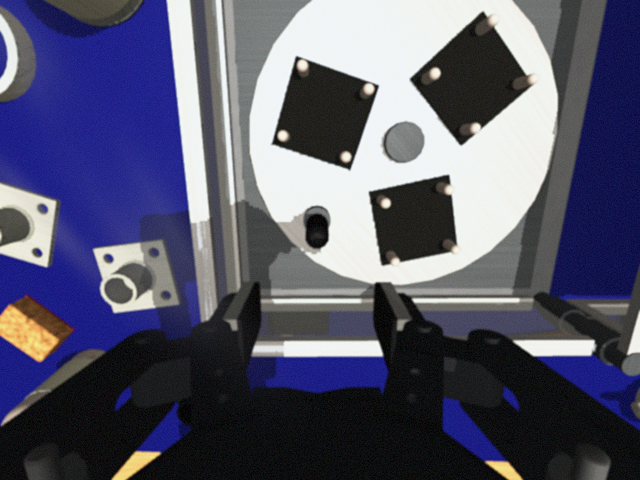

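Request:
carry_out([
  [[60,0,0,0.05,0],[60,0,0,0.09,0],[60,0,0,0.13,0],[60,0,0,0.13,0],[15,0,0,0.13,0],[15,0,0,0.13,0],[15,0,0,0.13,0],[15,0,0,0.13,0]],
], squeeze=25)

```text
clock: 8.15
eef_pos: [489.0, 108.8, 291.5]
tcp_rot: [3.142, -0.002, 0.035]
contact_force: [-3.0, 0.7, 7.7]
opening: 0.22
```

```bash
cat > turn.py <<'E'
# turn.py delta_deg n  : rows to carry knob about the carousel axis, yaw constant
import sys
from h import *
A=np.array([562.7,34.6])
s=r.sense(); R=Ro.from_euler('xyz',s['tcp_rot']).as_matrix(); p=s['eef_pos']
v=p[:2]-A; a0=np.arctan2(v[1],v[0]); print('rad',np.hypot(*v).round(2),'ang',np.degrees(a0).round(2),'F',s['contact_force'].round(1),'open',s['opening'],'pos',p.round(1),'yaw',s['tcp_rot'][2],'q6',s['qpos'][5])
d=float(sys.argv[1]); n=int(sys.argv[2]); 
for i in range(1,n+1):
    a=a0+np.radians(d*i/n); t=np.r_[A+105*np.array([np.cos(a),np.sin(a)]),p[2]]; sh=R.T@(t-p)/1000
    print([15]+[round(float(x),4) for x in sh[:2]]+[0,0],end=',')
E
python3 turn.py 46.8 8
```

```text
rad 104.61 ang 134.81 F [-3.   0.7  7.7] open 0.22021675907379493 pos [489.  108.8 291.5] yaw 0.03466812474328518 q6 1.7525937605279878
[15, -0.0077, 0.0074, 0, 0],[15, -0.0144, 0.0158, 0, 0],[15, -0.0202, 0.0248, 0, 0],[15, -0.025, 0.0344, 0, 0],[15, -0.0288, 0.0444, 0, 0],[15, -0.0316, 0.0548, 0, 0],[15, -0.0333, 0.0653, 0, 0],[15, -0.0339, 0.076, 0, 0],
```

Request:
carry_out([
  [[15,-0.0077,0.0074,0,0],[15,-0.0144,0.0158,0,0],[15,-0.02,0.025,0,0],[15,-0.025,0.0345,0,0],[15,-0.029,0.0445,0,0],[15,-0.0316,0.055,0,0],[15,-0.033,0.0655,0,0],[15,-0.034,0.076,0,0]],
])

```text
clock: 8.95
eef_pos: [457.5, 30.7, 291.7]
tcp_rot: [-3.142, -0.002, 0.034]
contact_force: [0.1, 1.9, -2.9]
opening: 0.22
```

```bash
python3 turn.py 1 1
```

```text
rad 105.25 ang -177.9 F [ 0.1  1.9 -2.9] open 0.219581669479544 pos [457.5  30.7 291.7] yaw 0.034377058350753 q6 1.6002820235497912
[15, 0.0003, 0.0018, 0, 0],
```

Request:
carry_out([
  [[15,0,0,0,0],[40,0,0,0,0],[60,0,0,0,0],[60,0,0,-0.05,0],[60,0,0,-0.1,0],[60,0.04,-0.04,-0.13,0],[60,0.065,-0.04,-0.13,0],[60,0.065,-0.04,-0.13,0]],
])

```text
clock: 9.75
eef_pos: [524.4, 74.7, 424.2]
tcp_rot: [-3.141, -0.008, 0.036]
contact_force: [0.1, -0.4, 0.3]
opening: 0.601
```

```bash
python3 - <<'E'
from h import *
f,R,e,s=wr(); cv2.imwrite('pics/w3.png',f['image'][:,:,::-1]); 
g=grab_frame('top'); crop(g['image'],230,120,385,280,3.75,'t4.png')
print(s['eef_pos'],s['tcp_rot'])
E
```

```text
[524.35231734  74.74270832 424.22314506] [-3.14066721 -0.00831869  0.03624116]
```

View pics/w3.png

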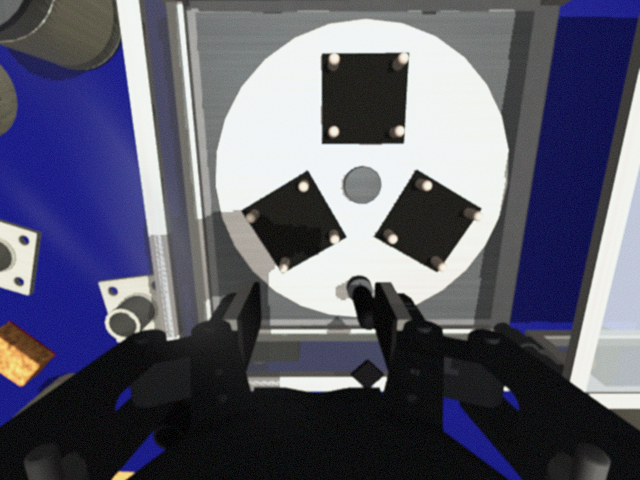

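View pics/t4.png

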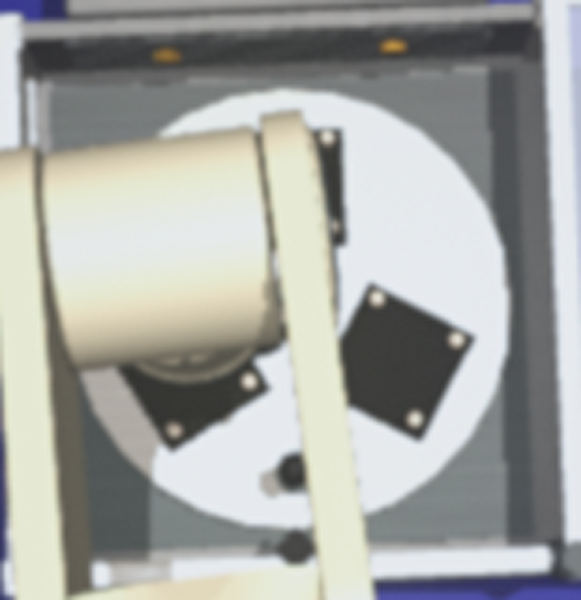

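```bash
cat >> h.py <<'E'
def pads(f,R,e,z=75):
    im=f['image']; K=f['intrinsics']; out=[]
    m=(im.max(2)<50).astype(np.uint8)
    n,l,st,c=cv2.connectedComponentsWithStats(m)
    for k in range(1,n):
        if 800<st[k,4]<20000 :
            cs,_=cv2.findContours((l==k).astype(np.uint8),cv2.RETR_EXTERNAL,cv2.CHAIN_APPROX_NONE); cc=cs[0]
            h=cv2.convexHull(cc)[:,0,:]
            P=np.array([onplane(K,R,e,p,z)[:2] for p in h]).astype(np.float32)
            rc=cv2.minAreaRect(P)
            out.append((np.round(c[k],1),np.round(rc[0],2),np.round(rc[1],1),round(rc[2],2)))
    return out
E
python3 - <<'E'
from h import *
f,R,e,s=wr()
A=np.array([562.7,34.6])
for o in pads(f,R,e):
    v=o[1]-A; print(o,np.hypot(*v).round(1),np.degrees(np.arctan2(v[1],v[0])).round(2))
E
```

```text
(array([362.2,  89.9]), array([637.46,  37.48]), array([73. , 73.1]), 2.27) 74.8 2.21
(array([426.6, 215.4]), array([528.37, -31.88]), array([73.4, 73. ]), 62.69) 74.8 -117.31
(array([292.2, 216.4]), array([522.19,  97.33]), array([73.2, 73.4]), 32.55) 74.7 122.85
```

```bash
python3 - <<'E'
from h import *
print(move([398,326,420],0.036),r.sense()['qpos'][5])
E
```

```text
(array([-0.1133, -0.2571,  0.0011]), np.float64(-0.06)) 1.6726526424181865
```

Request:
carry_out([
  [[80,-0.113,-0.257,0,0],[80,-0.113,-0.257,0,0],[80,-0.113,-0.257,0,0],[80,-0.113,-0.257,0,0],[80,-0.113,-0.257,0,0],[80,-0.113,-0.257,0,0],[80,-0.113,-0.257,0,0],[80,-0.113,-0.257,0,0]],
])

```text
clock: 10.7
eef_pos: [397.4, 325.6, 420.4]
tcp_rot: [3.14, 0.001, 0.037]
contact_force: [0.2, 0.4, -0.3]
opening: 0.795
```

```bash
python3 - <<'E'
from h import *
f,R,e,s=wr(); cv2.imwrite('pics/w4.png',f['image'][:,:,::-1]); 
print(s['eef_pos'],s['tcp_rot'],s['qpos'])
f=save('top','top4.png')
E
```

```text
[397.3811457  325.59061844 420.44079075] [3.13997553e+00 1.36208934e-03 3.67194176e-02] [ 6.83658275e-01  1.63709126e-01  1.85015428e+00 -5.19023330e-04
  1.12979087e+00  2.21795611e+00]
```

View pics/w4.png

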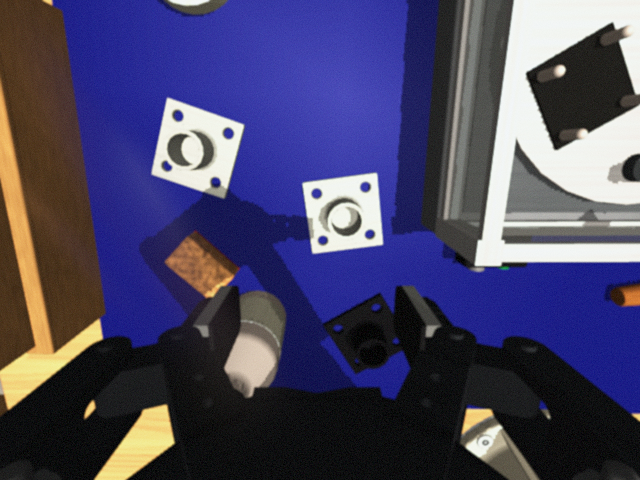

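```bash
cat >> h.py <<'E'
def flange(f,R,e,exp,zp=8,rad=90,show=False):
    """white plate outline near exp (world xy): corners -> centre, angle on z=zp; hole blobs"""
    im=f['image']; K=f['intrinsics']
    hsv=cv2.cvtColor(im,cv2.COLOR_RGB2HSV)
    blue=((hsv[:,:,0]>108)&(hsv[:,:,0]<135)&(hsv[:,:,1]>110)).astype(np.uint8)
    m=((im.min(2)>95)&(blue==0)).astype(np.uint8)
    n,l,st,c=cv2.connectedComponentsWithStats(m); u=proj(K,R,e,[*exp,zp])
    best=None
    for k in range(1,n):
        if st[k,4]<300: continue
        q=onplane(K,R,e,c[k],zp)[:2]; d=np.hypot(*(q-exp))
        if d<rad and (best is None or d<best[0]): best=(d,k)
    k=best[1]; M=(l==k).astype(np.uint8)
    cs,_=cv2.findContours(M,cv2.RETR_EXTERNAL,cv2.CHAIN_APPROX_NONE); h=cv2.convexHull(max(cs,key=cv2.contourArea))[:,0,:]
    P=np.array([onplane(K,R,e,p,zp)[:2] for p in h]).astype(np.float32); rc=cv2.minAreaRect(P)
    # holes
    fill=cv2.fillPoly(np.zeros_like(M),[h],1); hb=((fill==1)&(blue==1)).astype(np.uint8)
    n2,l2,s2,c2=cv2.connectedComponentsWithStats(hb)
    H=[onplane(K,R,e,c2[i],zp-0)[:2] for i in range(1,n2) if s2[i,4]>8]
    c0=np.array(rc[0]); H=[p for p in H if 32<np.hypot(*(p-c0))<48]
    return rc,np.array(H),c[k]
E
python3 - <<'E'
from h import *
f,R,e,s=wr()
print(proj(f['intrinsics'],R,e,[398,326,8]))
for ex in [(415,300),(460,464)]:
    rc,H,c=flange(f,R,e,np.array(ex)); print(rc,c,len(H),H.mean(0) if len(H) else 0); 
    if len(H): print(H)
t=grab_frame('top');R,e=camRT(t)
for ex in [(400,326),(460,464)]:
    rc,H,c=flange(t,R,e,np.array(ex)); print('top',rc,c,len(H),H.mean(0) if len(H) else 0)
t['image']=cv2.imread('pics/top0.png')[:,:,::-1]
for ex in [(400,326),(460,464)]:
    rc,H,c=flange(t,R,e,np.array(ex)); print('top0',rc,c,len(H),H.mean(0) if len(H) else 0)
E
```

```text
[315.40546184 208.21370122]
((391.27923583984375, 293.9884338378906), (87.02738189697266, 86.5985107421875), 9.848024368286133) [342.75933442 213.01643669] 4 [391.83344196 294.2102962 ]
[[423.8328821  271.4150349 ]
 [414.57277493 326.37031436]
 [369.22645835 261.99711713]
 [359.70165246 317.05871842]]
((457.41339111328125, 460.080078125), (86.64059448242188, 86.52615356445312), 73.28465270996094) [196.55255814 148.74530233] 4 [457.44004834 459.41598465]
[[492.28876556 477.96168122]
 [476.17585213 424.61363686]
 [438.35480259 494.48003793]
 [422.94077306 440.60858259]]
top ((392.5011901855469, 294.1802062988281), (89.0159912109375, 89.2938232421875), 9.597381591796875) [203.12552654 273.88037068] 0 0Traceback (most recent call last):
  File "<stdin>", line 9, in <module>
  File "h.py", line 58, in flange
    k=best[1]; M=(l==k).astype(np.uint8)
      ~~~~^^^
TypeError: 'NoneType' object is not subscriptable
```

```bash
python3 - <<'E'
from h import *
print(move([391.8,294.2,330],np.radians(9.8)))
E
```

```text
(array([-0.0078,  0.0303,  0.091 ]), np.float64(-7.88))
```

Request:
carry_out([
  [[80,-0.0078,0.03,0.04,-7.7],[80,-0.0078,0.03,0.08,-7.7],[80,-0.0078,0.03,0.09,-7.7],[80,-0.0078,0.03,0.09,-7.7]],
])

```text
clock: 11.3
eef_pos: [392.0, 293.8, 330.1]
tcp_rot: [3.14, 0.003, 0.166]
contact_force: [-0.2, 0.4, 0.6]
opening: 0.799
```

```bash
python3 - <<'E'
from h import *
f,R,e,s=wr(); cv2.imwrite('pics/w5.png',f['image'][:,:,::-1]); 
print(s['eef_pos'],s['tcp_rot'])
rc,H,c=flange(f,R,e,np.array([391.8,294.2])); print(rc,c,len(H),H.mean(0)); print(H)
print(move([391.8,294.2,190],np.radians(9.8)))
E
```

```text
[391.97892192 293.77452342 330.10350546] [3.13962079 0.00316154 0.16587156]
((391.22625732421875, 294.01483154296875), (85.1512222290039, 86.23677825927734), 9.536018371582031) [316.21597329 221.62121212] 5 [392.06790266 285.41740067]
[[414.50202923 326.25394307]
 [423.80084174 271.39988426]
 [393.17847553 250.44844027]
 [359.77082833 316.86476465]
 [369.08733844 262.11997109]]
(array([-6.000e-04,  1.000e-04,  1.415e-01]), np.float64(-0.26))
```

View pics/w5.png

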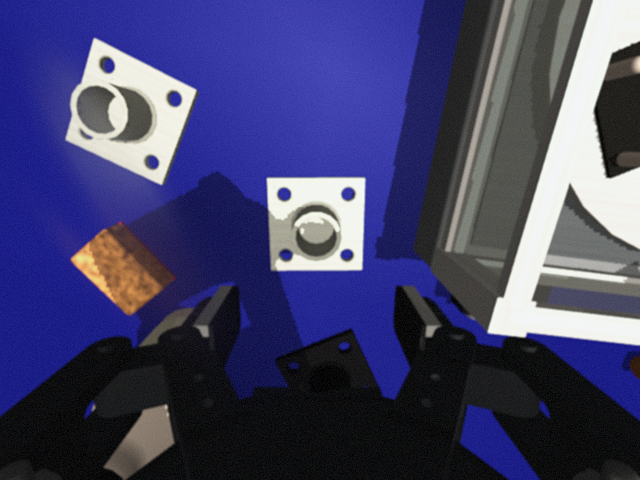

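Request:
carry_out([
  [[80,-0.0006,0,0.05,0],[80,-0.0006,0,0.09,0],[80,-0.0006,0,0.125,0],[80,-0.0006,0,0.142,0],[80,-0.0006,0,0.142,0],[35,-0.0006,0,0.142,0],[35,-0.0006,0,0.142,0],[35,-0.0006,0,0.142,0]],
], squeeze=60)

```text
clock: 12.15
eef_pos: [392.8, 295.0, 191.7]
tcp_rot: [-3.141, -0.002, 0.166]
contact_force: [-0.8, 0.3, 6.1]
opening: 0.452
```

Request:
carry_out([
  [[35,0,0,0,0],[35,0,0,0,0],[35,0,0,0,0]],
])

```text
clock: 12.45
eef_pos: [392.8, 295.1, 192.1]
tcp_rot: [-3.14, -0.003, 0.166]
contact_force: [0.1, 0.2, -4.9]
opening: 0.452
```

```bash
python3 - <<'E'
from h import *
f,R,e,s=wr(); cv2.imwrite('pics/w6.png',f['image'][:,:,::-1]); 
print(s['eef_pos'],s['tcp_rot'],s['opening'],s['contact_force'])
E
```

```text
[392.82450498 295.05336101 192.07395107] [-3.14042067e+00 -2.96960720e-03  1.66413675e-01] 0.4522657080089575 [ 0.13406321  0.22608517 -4.94439497]
```

View pics/w6.png

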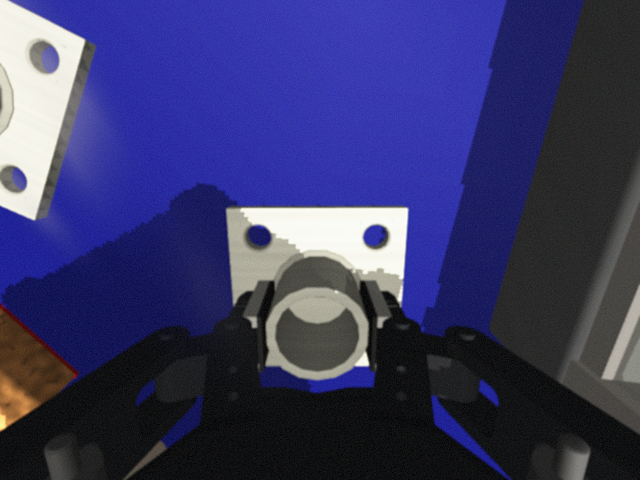

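```bash
cat > held.py <<'E'
from h import *
def held(depth=184.0,fn=None):
    s=r.sense(); f=grab_frame('wrist'); T=f['T_tool_cam']; K=f['intrinsics']; im=f['image']
    if fn: cv2.imwrite('pics/'+fn,im[:,:,::-1])
    # plate region white; holes: closed dark contours in the region
    m=((im.min(2)>95)).astype(np.uint8)[180:300,200:430]
    cs,hi=cv2.findContours(m,cv2.RETR_CCOMP,cv2.CHAIN_APPROX_NONE); out=[]
    for c,h in zip(cs,hi[0]):
        if h[3]>=0:
            a=cv2.contourArea(c); (x,y),rr=cv2.minEnclosingCircle(c)
            if 150<a<1500:
                M=cv2.moments(c); px=(M['m10']/M['m00']+200,M['m01']/M['m00']+180)
                e,d=ray(K,T[:3,:3],T[:3,3],px); p=e+d*(depth-e[2])/d[2]; out.append((np.round(px,1),a,p.round(2)))
    return s,out
if __name__=='__main__':
    import sys
    s,o=held(float(sys.argv[1]),sys.argv[2])
    print(s['eef_pos'],s['tcp_rot'],s['opening'],s['contact_force'])
    for x in o: print(x)
    if len(o)==2:
        a,b=sorted([o[0][2],o[1][2]],key=lambda p:p[1]); d=b-a; print('sep',np.hypot(*d[:2]),'ang deg',np.degrees(np.arctan2(-d[0],d[1])), 'mid',(a+b)/2)
E
python3 held.py 184 w7.png
```

```text
[392.73879413 294.99231068 191.85993723] [-3.14063832e+00 -2.61103959e-03  1.66503326e-01] 0.45028065127894984 [ 0.40202907  0.55643721 -6.13735971]
(array([257.6, 237.1]), 531.0, array([ 25.55, -28.39, 184.  ]))
(array([375.6, 236.3]), 471.5, array([ 25.98,  27.73, 184.  ]))
sep 56.12164733861614 ang deg -0.4390004110752672 mid [ 25.765  -0.33  184.   ]
```

Request:
carry_out([
  [[35,0,0,-0.03,0],[35,0,0,-0.08,0],[35,0,0,-0.13,0],[35,0,0,-0.17,0],[35,0,0,-0.19,0],[35,0,0,-0.19,0]],
])

```text
clock: 13.15
eef_pos: [392.9, 295.1, 384.5]
tcp_rot: [-3.138, -0.007, 0.166]
contact_force: [0.7, 0.3, -5.4]
opening: 0.454
```

```bash
python3 held.py 184 w8.png; python3 - <<'E'
from h import *
psi=np.radians(32.2); t=np.array([522.4,97.6])+1.6*np.array([np.cos(psi),np.sin(psi)])
print(t,move([*t,370],psi))
E
```

```text
[392.86275088 295.14553508 384.53192801] [-3.13820801 -0.00731359  0.16641262] 0.453614872082344 [ 0.72482788  0.32090477 -5.43431511]
(array([375.7, 236.3]), 488.5, array([ 25.95,  27.78, 184.  ]))
(array([257.5, 237. ]), 569.5, array([ 25.61, -28.43, 184.  ]))
sep 56.21102827737632 ang deg -0.3465633776742994 mid [ 25.78   -0.325 184.   ]
[523.75390907  98.45260204] (array([0.0971, 0.2153, 0.0124]), np.float64(-22.66))
```

Request:
carry_out([
  [[35,0.097,0.215,0.01,-22.7],[35,0.097,0.215,0.01,-22.7],[35,0.097,0.215,0.01,-22.7],[35,0.097,0.215,0.01,-22.7],[35,0.097,0.215,0.01,-22.7],[35,0.097,0.215,0.01,-22.7],[35,0.097,0.215,0.01,-22.7],[35,0.097,0.215,0.01,-22.7]],
])

```text
clock: 14.0
eef_pos: [522.8, 99.0, 370.5]
tcp_rot: [-3.14, -0.002, 0.562]
contact_force: [-0.5, 0.1, -4.9]
opening: 0.446
```

```bash
python3 held.py 184 w9.png; python3 - <<'E'
from h import *
psi=np.radians(32.2); t=np.array([522.4,97.6])+1.6*np.array([np.cos(psi),np.sin(psi)])
print(t,move([*t,310],psi))
E
```

```text
[522.77208098  99.04049529 370.50959051] [-3.13991815e+00 -1.65582227e-03  5.62458999e-01] 0.44577234147446576 [-0.53589951  0.12128579 -4.94974418]
(array([253.1, 242.5]), 166.5, array([ 23.04, -30.85, 184.  ]))
[523.75390907  98.45260204] (array([0.0002, 0.0015, 0.061 ]), np.float64(0.08))
```

View pics/w9.png

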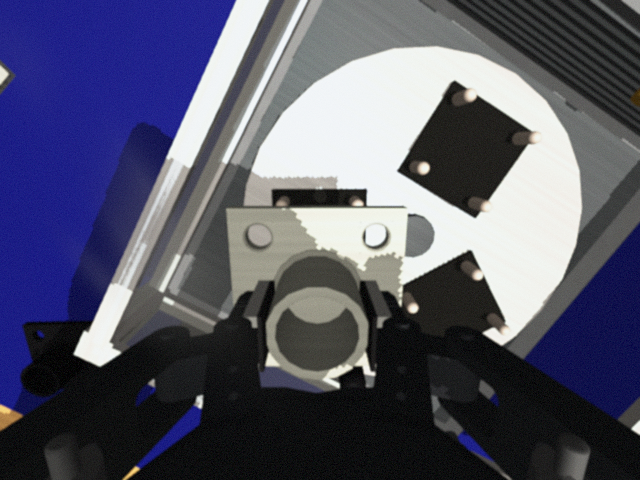

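Request:
carry_out([
  [[35,0.0,0.0015,0.03,0],[35,0.0,0.002,0.06,0],[35,0.0,0.002,0.069,0],[35,0.0,0.002,0.069,0],[35,0.0,0.002,0.069,0]],
])

```text
clock: 14.55
eef_pos: [524.2, 98.6, 302.9]
tcp_rot: [-3.141, -0.003, 0.564]
contact_force: [-0.9, 0.2, -4.9]
opening: 0.454
```

```bash
python3 held.py 184 w10.png; python3 - <<'E'
import cv2
im=cv2.imread('pics/w10.png'); cv2.imwrite('pics/w10c.png',cv2.resize(im[170:390,210:430],None,fx=3,fy=2.7,interpolation=cv2.INTER_CUBIC))
E
```

```text
[524.18596141  98.57847874 302.88276489] [-3.14060528 -0.00330146  0.564317  ] 0.45377789233369226 [-0.90960913  0.15365734 -4.94323382]
(array([374.7, 239.2]), 306.5, array([ 24.67,  27.2 , 184.  ]))
(array([258. , 239.3]), 382.5, array([ 24.6 , -28.44, 184.  ]))
(array([306.9, 205.3]), 617.5, array([ 40.97,  -5.02, 184.  ]))
```

View pics/w10c.png

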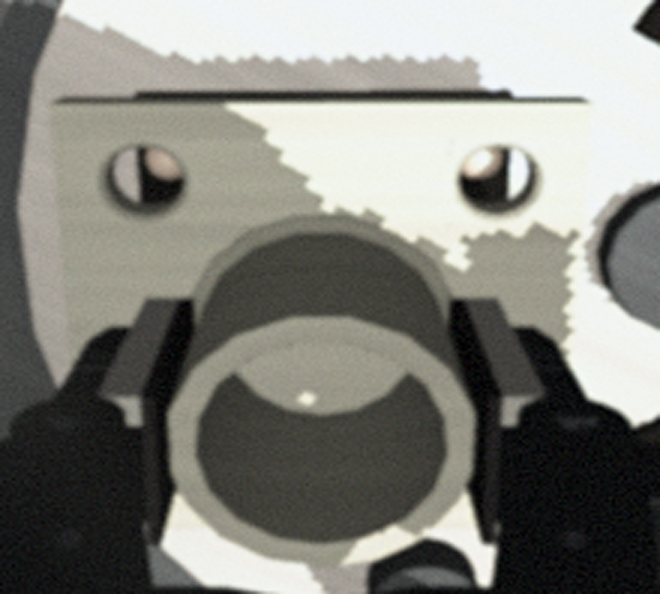

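```bash
cat > px.py <<'E'
# px.py depth u v ... tool coords of pixels at tool depth
import sys
from h import *
f=grab_frame('wrist');T=f['T_tool_cam'];K=f['intrinsics'];a=list(map(float,sys.argv[1:]))
for i in range(1,len(a),2):
    e,d=ray(K,T[:3,:3],T[:3,3],a[i:i+2]); print((e+d*(a[0]-e[2])/d[2]).round(2))
E
python3 px.py 204.5 263.3 230 371 229.3; echo; python3 px.py 184 259 236 376.3 236.6
```

```text
[ 24.25 -29.07 204.5 ]
[ 24.67  28.66 204.5 ]

[ 26.23 -27.88 184.  ]
[ 25.97  27.9  184.  ]
```

Request:
carry_out([
  [[35,-0.0012,0.0,0.005,0],[35,-0.0012,0.0,0.009,0],[35,-0.0012,0.0,0.009,0]],
])

```text
clock: 15.0
eef_pos: [523.2, 97.5, 293.9]
tcp_rot: [-3.141, -0.004, 0.563]
contact_force: [-0.4, 0.2, -5.1]
opening: 0.444
```

```bash
python3 held.py 184 w11.png; python3 - <<'E'
import cv2
im=cv2.imread('pics/w11.png'); cv2.imwrite('pics/w11c.png',cv2.resize(im[200:280,220:420],None,fx=4,fy=4,interpolation=cv2.INTER_CUBIC))
E
```

```text
[523.16514597  97.46715783 293.92803864] [-3.14089032 -0.00391703  0.56347222] 0.4439383747778231 [-0.42497529  0.16208086 -5.06452432]
(array([375.4, 240. ]), 290.0, array([ 24.28,  27.55, 184.  ]))
(array([257.1, 239.5]), 397.0, array([ 24.51, -28.87, 184.  ]))
(array([306.9, 205.3]), 624.0, array([ 40.96,  -5.02, 184.  ]))
```

View pics/w11c.png

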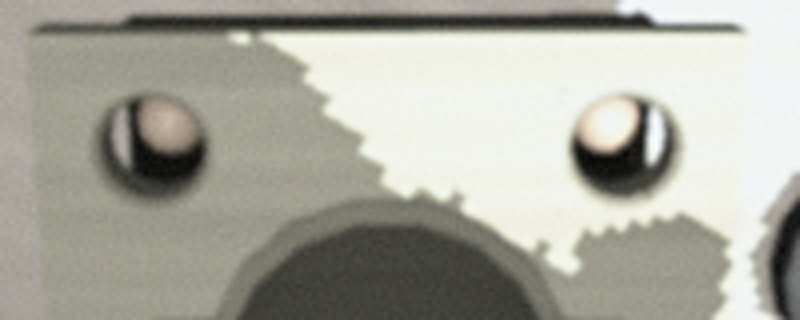

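```bash
python3 px.py 199.4 262 231 372.2 231; echo; python3 px.py 184 258.2 236.2 376.2 236.2
```

```text
[ 24.94 -28.94 199.4 ]
[ 24.97  28.47 199.4 ]

[ 26.13 -28.27 184.  ]
[ 26.17  27.84 184.  ]
```

Request:
carry_out([
  [[35,-0.0006,0.0,0.004,0],[35,-0.0006,0.0,0.008,0],[35,-0.0006,0.0,0.008,0]],
])

```text
clock: 15.45
eef_pos: [522.6, 97.2, 285.5]
tcp_rot: [-3.141, -0.003, 0.564]
contact_force: [-0.0, -0.1, -5.2]
opening: 0.452
```

```bash
python3 held.py 184 w12.png; python3 - <<'E'
import cv2
im=cv2.imread('pics/w12.png'); cv2.imwrite('pics/w12c.png',cv2.resize(im[200:280,220:420],None,fx=4,fy=4,interpolation=cv2.INTER_CUBIC))
E
```

```text
[522.64912275  97.17962839 285.53560785] [-3.14061258 -0.00325286  0.56355029] 0.45241277648528994 [-0.03344377 -0.12435195 -5.24327751]
(array([376.5, 239.9]), 282.5, array([ 24.36,  28.05, 184.  ]))
(array([256.7, 239.2]), 394.5, array([ 24.64, -29.03, 184.  ]))
(array([304.4, 205.8]), 506.0, array([ 40.73,  -6.15, 184.  ]))
```

View pics/w12c.png

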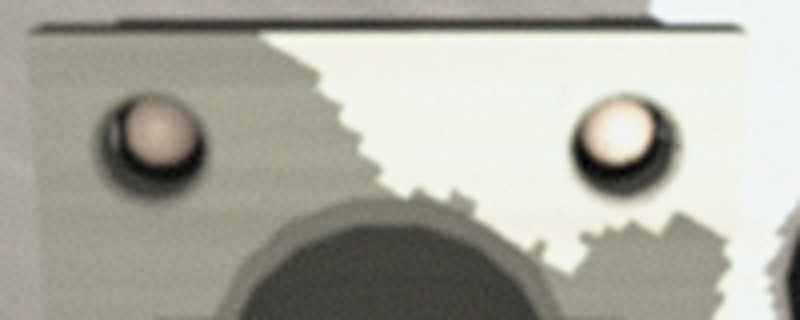

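Request:
carry_out([
  [[35,0.0003,0.0,0.004,0],[35,0.0003,0.0,0.008,0],[35,0.0003,0.0,0.012,0],[35,0.0003,0.0,0.015,0],[35,0.0003,0.0,0.0165,0],[35,0.0003,0.0,0.0165,0]],
])

```text
clock: 16.1
eef_pos: [523.0, 97.4, 269.0]
tcp_rot: [-3.141, -0.003, 0.564]
contact_force: [-0.2, -0.8, -5.1]
opening: 0.449
```

Request:
carry_out([
  [[35,0.0,0.0,0.0015,0],[35,0.0,0.0,0.0025,0],[35,0,0.0,0.003,0],[35,0,0.0,0.003,0]],
])

```text
clock: 16.5
eef_pos: [523.1, 97.5, 266.7]
tcp_rot: [-3.141, -0.004, 0.563]
contact_force: [-2.1, -0.2, 3.9]
opening: 0.451
```

Request:
carry_out([
  [[50,0.0,0.0,0,0],[60,0.0,0.0,0,0],[65,0,0.0,0,0],[65,0,0.0,-0.03,0],[65,0,0,-0.08,0],[65,0,0,-0.13,0],[65,0,0,-0.15,0]],
])

```text
clock: 17.2
eef_pos: [523.7, 97.2, 421.6]
tcp_rot: [3.14, -0.01, 0.563]
contact_force: [0.8, 0.1, -0.5]
opening: 0.653
```

```bash
python3 - <<'E'
from h import *
f,R,e,s=wr(); cv2.imwrite('pics/w13.png',f['image'][:,:,::-1]); 
print(s['eef_pos'],s['tcp_rot'],s['contact_force'])
print(move([457,459.5,400],np.radians(-16.7)),s['qpos'])
t=grab_frame('top'); crop(t['image'],90,150,385,360,2.5,'t13.png')
E
```

```text
[523.6894118   97.20874936 421.57357086] [ 3.14000144 -0.00978703  0.56341744] [ 0.83505802  0.13108207 -0.515014  ]
(array([ 0.1364, -0.3421,  0.0239]), np.float64(48.98)) [0.1800232  0.18980521 1.81522925 0.00241981 1.12688759 1.18638119]
```

View pics/w13.png

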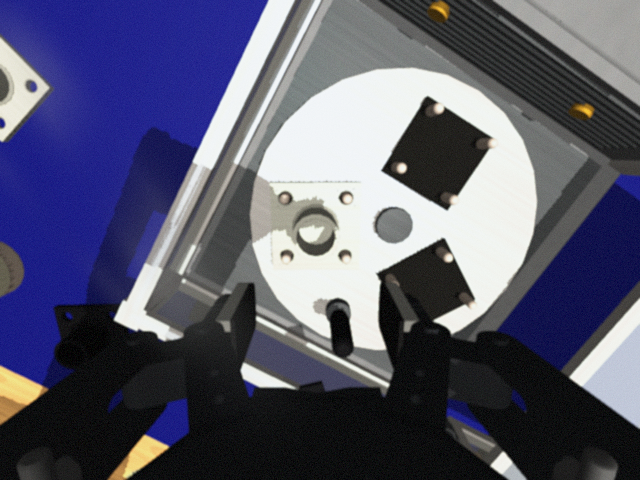

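```bash
python3 - <<'E'
from h import *
print(move([457.4,459.6,420],np.radians(73.3)))
E
```

```text
(array([ 0.1375, -0.3418,  0.0012]), np.float64(-41.02))
```

View pics/t13.png

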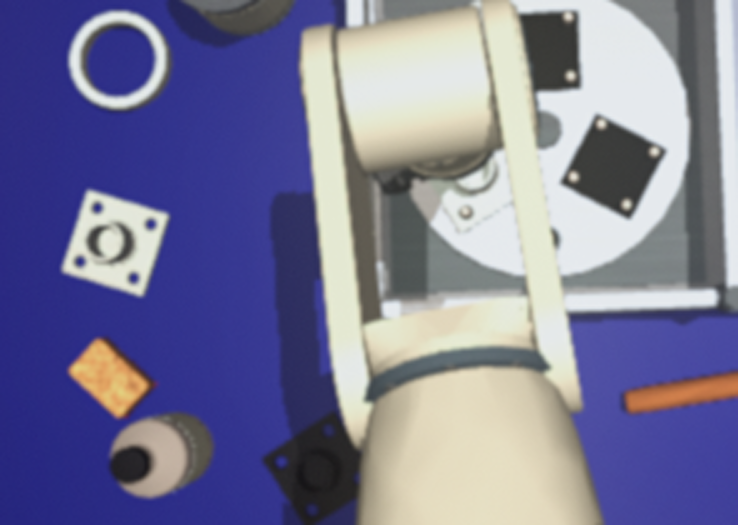

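Request:
carry_out([
  [[80,0.1375,-0.342,0,-41],[80,0.1375,-0.342,0,-41],[80,0.1375,-0.342,0,-41],[80,0.1375,-0.342,0,-41],[80,0.1375,-0.342,0,-41],[80,0.1375,-0.342,0,-41],[80,0.1375,-0.342,0,-41],[80,0.1375,-0.342,0,-41]],
])

```text
clock: 18.1
eef_pos: [455.8, 463.5, 419.3]
tcp_rot: [3.135, -0.006, 1.282]
contact_force: [0.8, 0.5, -0.1]
opening: 0.8
```

Request:
carry_out([
  [[80,0,0,0,0]],
])

```text
clock: 18.2
eef_pos: [455.0, 465.5, 417.6]
tcp_rot: [3.136, -0.005, 1.284]
contact_force: [0.0, -0.3, -0.1]
opening: 0.801
```

```bash
python3 - <<'E'
from h import *
f,R,e,s=wr(); cv2.imwrite('pics/w14.png',f['image'][:,:,::-1]); 
print(s['eef_pos'],s['tcp_rot'])
rc,H,c=flange(f,R,e,np.array([457.4,459.6])); print(rc,c,len(H),H.mean(0)); print(H)
print(move([*H.mean(0),330],np.radians(73.3)))
E
```

```text
[454.97620672 465.46052328 417.56822815] [ 3.1359528  -0.00476914  1.28437068]
((457.524658203125, 459.573974609375), (86.61048126220703, 86.78661346435547), 73.5111312866211) [318.63287938 213.15700389] 7 [452.61021158 451.45309164]
[[439.00577465 495.09857966]
 [492.38250201 478.87978615]
 [496.6544876  438.24890121]
 [411.51361373 457.8175516 ]
 [422.99689288 441.79444334]
 [476.29241351 425.60357962]
 [429.42579666 422.72879989]]
(array([-0.0134,  0.0008,  0.0872]), np.float64(0.25))
```

View pics/w14.png

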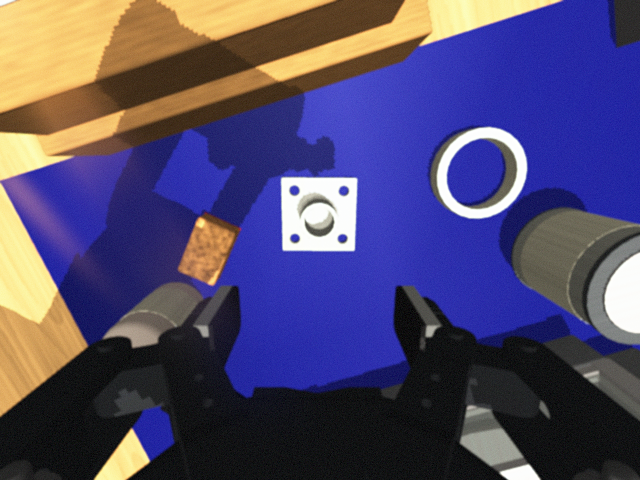

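```bash
python3 - <<'E'
from h import *
print(move([457.6,460.2,300],np.radians(73.2)))
E
```

```text
(array([-0.0037,  0.003 ,  0.1172]), np.float64(0.35))
```

Request:
carry_out([
  [[80,-0.0037,0.003,0.04,0.35],[80,-0.0037,0.003,0.08,0.35],[80,-0.0037,0.003,0.117,0.35],[80,-0.0037,0.003,0.117,0.35],[80,-0.0037,0.003,0.117,0.35]],
])

```text
clock: 18.75
eef_pos: [458.1, 459.0, 300.2]
tcp_rot: [3.137, -0.002, 1.276]
contact_force: [0.6, 0.4, 0.3]
opening: 0.799
```

```bash
python3 - <<'E'
from h import *
f,R,e,s=wr(); cv2.imwrite('pics/w15.png',f['image'][:,:,::-1]); 
print(s['eef_pos'],s['tcp_rot'])
rc,H,c=flange(f,R,e,np.array([457.4,459.6])); print(rc,c,len(H)); print(H)
print(move([457.6,460.2,190],np.radians(73.2)))
E
```

```text
[458.12909827 458.95019973 300.23597446] [ 3.13704118e+00 -2.06789799e-03  1.27643057e+00]
((457.374267578125, 459.51263427734375), (85.82611083984375, 86.43209838867188), 73.14627838134766) [314.34169404 231.10600179] 8
[[439.08389463 495.23603114]
 [492.18518464 479.21012795]
 [421.36191268 489.83262077]
 [415.74564977 471.41077978]
 [498.86666829 447.01714569]
 [423.03114185 442.1233682 ]
 [476.14685899 426.1273439 ]
 [456.1704702  415.01780141]]
(array([-0.0003, -0.0017,  0.1117]), np.float64(-0.05))
```

Request:
carry_out([
  [[80,0.0,-0.0015,0.045,0],[80,0.0,-0.0015,0.08,0],[80,0.0,-0.0015,0.11,0],[80,0,-0.0015,0.11,0],[35,0,-0.0015,0.11,0],[35,0,-0.0015,0.11,0],[35,0,-0.0015,0.11,0],[35,0,-0.0015,0.11,0]],
])

```text
clock: 19.6
eef_pos: [458.8, 461.3, 195.0]
tcp_rot: [3.134, -0.009, 1.277]
contact_force: [0.8, -0.6, 5.0]
opening: 0.451
```

Request:
carry_out([
  [[35,0,0,0,0],[35,0,0,0,0]],
])

```text
clock: 19.8
eef_pos: [459.3, 461.8, 196.8]
tcp_rot: [3.132, -0.011, 1.277]
contact_force: [-0.0, 0.8, -3.9]
opening: 0.448
```

```bash
python3 held.py 184 w16.png
```

```text
[459.3297819  461.83019486 196.75526749] [ 3.13218174 -0.01132039  1.27666969] 0.4480302229264848 [-0.03698423  0.83356048 -3.8550084 ]
(array([372.5, 236.4]), 352.5, array([ 26.47,  25.99, 184.  ]))
(array([259.5, 236.6]), 375.0, array([ 26.36, -27.77, 184.  ]))
sep 53.76011253708459 ang deg -0.11723450429600854 mid [ 26.415  -0.89  184.   ]
```

View pics/w16.png

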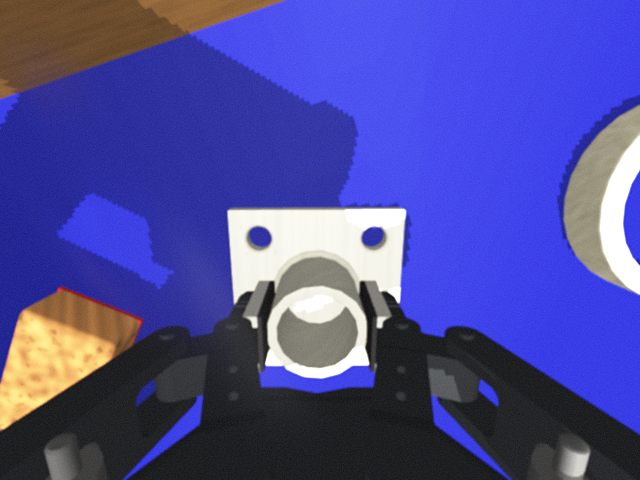

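Request:
carry_out([
  [[35,0,0,-0.02,0],[35,0,0,-0.06,0],[35,0,0,-0.11,0],[35,0,0,-0.16,0],[35,0,0,-0.18,0],[35,0,0,-0.18,0],[35,0,0,-0.18,0]],
])

```text
clock: 20.55
eef_pos: [456.7, 459.9, 375.4]
tcp_rot: [3.133, -0.01, 1.277]
contact_force: [0.1, -0.9, -4.2]
opening: 0.449
```

```bash
python3 held.py 188.5 w17.png; python3 - <<'E'
from h import *
psi=np.radians(92.5); t=np.array([637.6,37.6])+1.0*np.array([np.cos(psi),np.sin(psi)])
print(t,move([*t,380],psi))
E
```

```text
[456.66667981 459.90558775 375.37193795] [ 3.13304095 -0.00967196  1.27665155] 0.44864140001191277 [ 0.1364945  -0.86458404 -4.15125858]
(array([373.1, 236.7]), 386.5, array([ 25.15,  27.04, 188.5 ]))
(array([258.7, 237.1]), 429.0, array([ 24.9 , -28.98, 188.5 ]))
sep 56.020557833709574 ang deg -0.2556917134832343 mid [ 25.025  -0.97  188.5  ]
[637.55638061  38.59904822] (array([-0.3505,  0.2955, -0.0063]), np.float64(-19.35))
```

```bash
cat > tgt.py <<'E'
import sys
from h import *
# tgt.py fx fy zbottom psi_deg ox oy depth
fx,fy,zb,psi,ox,oy,dp=map(float,sys.argv[1:])
s=r.sense(); R=Ro.from_euler('xyz',s['tcp_rot']).as_matrix()
spin=-np.radians(psi)+s['tcp_rot'][2]; spin=(spin+np.pi)%(2*np.pi)-np.pi
R2=R@Ro.from_euler('z',spin).as_matrix()
tcp=np.array([fx,fy,zb])-R2@np.array([ox,oy,dp])
print('toolz',R[:,2].round(4),'tcp',tcp.round(1),'shift',(R.T@(tcp-s['eef_pos'])/1000).round(4),'spin',np.degrees(spin).round(2),'rot',s['tcp_rot'].round(4))
E
python3 tgt.py 637.6 37.6 185 92.3 -1.8 -0.8 196.5
```

```text
toolz [ 0.0094  0.0052 -0.9999] tcp [636.5  38.4 381.5] shift [-0.3509  0.2945 -0.0078] spin -19.15 rot [ 3.1341 -0.0077  1.2766]
```

Request:
carry_out([
  [[35,-0.351,0.2945,-0.008,-19.15],[35,-0.351,0.2945,-0.008,-19.15],[35,-0.351,0.2945,-0.008,-19.15],[35,-0.351,0.2945,-0.008,-19.15],[35,-0.351,0.2945,-0.008,-19.15],[35,-0.351,0.2945,-0.008,-19.15],[35,-0.351,0.2945,-0.008,-19.15],[35,-0.351,0.2945,-0.008,-19.15]],
])

```text
clock: 21.4
eef_pos: [612.4, 92.5, 378.2]
tcp_rot: [3.136, -0.004, 1.611]
contact_force: [0.0, 0.8, -3.0]
opening: 0.449
```

Request:
carry_out([
  [[35,0,0,0,0]],
])

```text
clock: 21.5
eef_pos: [613.8, 87.4, 376.0]
tcp_rot: [3.138, -0.002, 1.607]
contact_force: [0.6, -0.2, -3.4]
opening: 0.453
```

```bash
python3 tgt.py 637.6 37.6 112 92.3 -1.8 -0.8 196.5
```

```text
toolz [ 0.0034  0.0023 -1.    ] tcp [637.7  39.  308.5] shift [-0.0494  0.0219  0.0674] spin -0.25 rot [ 3.1381e+00 -2.2000e-03  1.6065e+00]
```

Request:
carry_out([
  [[35,-0.049,0.022,0.0,-0.2],[35,-0.049,0.022,0.0,-0.2],[35,-0.0494,0.022,0.03,-0.2],[35,-0.0494,0.022,0.06,-0.2],[35,-0.0494,0.022,0.067,-0.2],[35,-0.0494,0.022,0.067,-0.2],[35,-0.0494,0.022,0.067,-0.2]],
])

```text
clock: 22.2
eef_pos: [638.1, 39.4, 309.4]
tcp_rot: [3.138, -0.002, 1.61]
contact_force: [0.1, -0.3, -3.1]
opening: 0.446
```

```bash
python3 held.py 188.5 w18.png;python3 tgt.py 637.6 37.6 112 92.3 -1.8 -0.8 196.5; python3 - <<'E'
import cv2
im=cv2.imread('pics/w18.png'); cv2.imwrite('pics/w18c.png',cv2.resize(im[180:300,220:420],None,fx=4,fy=4,interpolation=cv2.INTER_CUBIC))
E
```

```text
[638.05103571  39.41759439 309.37122016] [ 3.13784083e+00 -2.18049332e-03  1.61044550e+00] 0.4462235134748711 [ 0.086025   -0.27539735 -3.10911319]
(array([259.4, 239.5]), 422.0, array([ 23.87, -28.65, 188.5 ]))
(array([371.7, 239.1]), 367.5, array([ 24.09,  26.46, 188.5 ]))
(array([313.2, 205.7]), 1207.5, array([ 40.6 ,  -2.23, 188.5 ]))
toolz [ 0.0049  0.0024 -1.    ] tcp [637.4  39.  308.5] shift [-0.0004 -0.0009  0.0015] spin -0.03 rot [ 3.1366e+00 -2.2000e-03  1.6104e+00]
```

View pics/w18c.png

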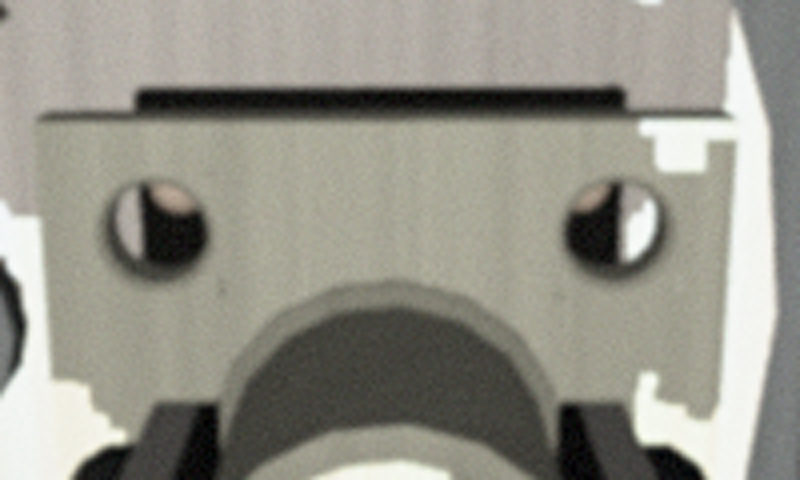

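Request:
carry_out([
  [[35,0.0005,-0.001,0.006,0],[35,0.0005,-0.001,0.012,0],[35,0.0005,-0.001,0.012,0],[35,0.0005,-0.001,0.012,0]],
])

```text
clock: 22.65
eef_pos: [637.2, 39.9, 298.0]
tcp_rot: [3.137, -0.002, 1.61]
contact_force: [-0.2, 0.2, -3.5]
opening: 0.447
```

```bash
python3 held.py 188.5 w19.png;python3 tgt.py 637.6 37.6 101 92.3 -1.8 -0.8 196.5; python3 - <<'E'
import cv2
im=cv2.imread('pics/w19.png'); cv2.imwrite('pics/w19c.png',cv2.resize(im[180:300,220:420],None,fx=4,fy=4,interpolation=cv2.INTER_CUBIC))
E
```

```text
[637.23773191  39.87944845 297.97419426] [ 3.13674564e+00 -2.21462681e-03  1.61034560e+00] 0.4470126247941896 [-0.20588987  0.22055291 -3.47919084]
(array([258. , 240.5]), 376.5, array([ 23.38, -29.36, 188.5 ]))
(array([374.1, 240.1]), 374.5, array([ 23.6 ,  27.69, 188.5 ]))
(array([312.7, 207.4]), 755.0, array([ 39.8 ,  -2.45, 188.5 ]))
toolz [ 0.005   0.0024 -1.    ] tcp [637.3  39.  297.5] shift [-0.0009 -0.      0.0006] spin -0.03 rot [ 3.1365e+00 -2.2000e-03  1.6103e+00]
```

View pics/w19c.png

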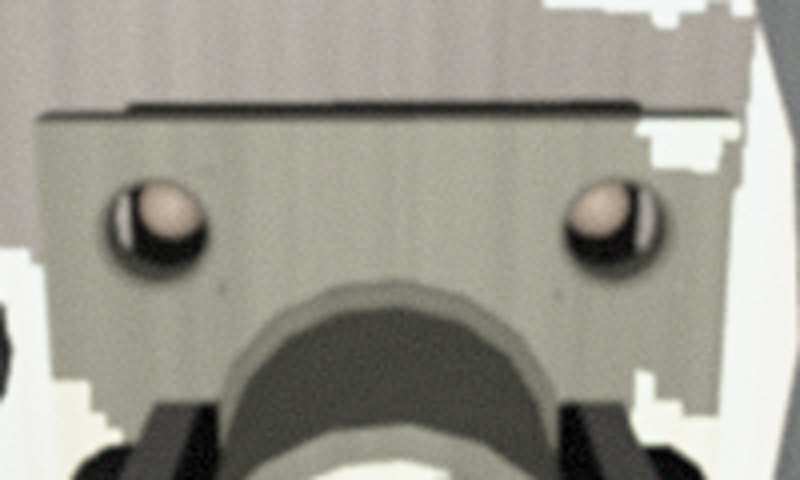

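Request:
carry_out([
  [[35,-0.0004,-0.0003,0.005,0],[35,-0.0004,-0.0003,0.009,0],[35,-0.0004,-0.0003,0.009,0],[35,-0.0004,-0.0003,0.009,0]],
])

```text
clock: 23.1
eef_pos: [637.0, 39.4, 288.8]
tcp_rot: [3.137, -0.002, 1.61]
contact_force: [0.1, -0.1, -3.7]
opening: 0.45
```

```bash
python3 held.py 188.5 w20.png; python3 - <<'E'
import cv2
im=cv2.imread('pics/w20.png'); cv2.imwrite('pics/w20c.png',cv2.resize(im[180:300,220:420],None,fx=4,fy=4,interpolation=cv2.INTER_CUBIC))
E
```

```text
[637.02661062  39.4458363  288.83791932] [ 3.13695700e+00 -2.18085370e-03  1.61037123e+00] 0.44972644986957094 [ 0.10361474 -0.13405448 -3.70808511]
(array([374.4, 239.9]), 343.0, array([ 23.7 ,  27.82, 188.5 ]))
(array([257.5, 240. ]), 353.0, array([ 23.6 , -29.61, 188.5 ]))
(array([316. , 208.3]), 529.5, array([ 39.38,  -0.87, 188.5 ]))
```

View pics/w20c.png

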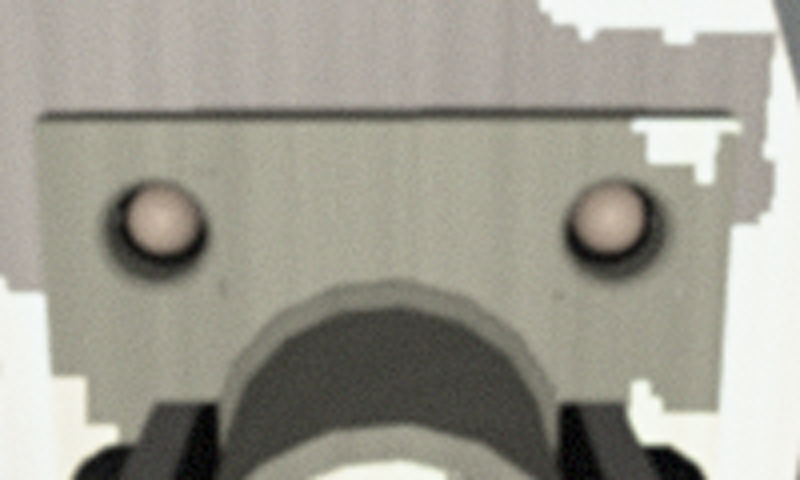

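Request:
carry_out([
  [[35,0,0,0.004,0],[35,0,0,0.008,0],[35,0,0,0.012,0],[35,0,0,0.015,0],[35,0,0,0.0165,0],[35,0,0,0.0175,0],[35,0,0,0.018,0]],
])

```text
clock: 23.85
eef_pos: [637.2, 39.5, 271.0]
tcp_rot: [3.137, -0.002, 1.61]
contact_force: [1.0, 0.2, -3.7]
opening: 0.448
```

Request:
carry_out([
  [[35,0,0,0.001,0],[35,0,0,0.002,0],[35,0,0,0.003,0],[35,0,0,0.003,0]],
])

```text
clock: 24.25
eef_pos: [637.3, 39.5, 269.9]
tcp_rot: [3.136, -0.002, 1.61]
contact_force: [-6.2, -0.4, 13.7]
opening: 0.444
```

Contact at home height. Release and rise.

Request:
carry_out([
  [[50,0,0,-0.001,0],[60,0,0,-0.001,0],[65,0,0,-0.001,0],[65,0,0,-0.03,0],[65,0,0,-0.08,0],[65,0,0,-0.13,0],[65,0,0,-0.15,0]],
])

```text
clock: 24.95
eef_pos: [637.5, 39.2, 425.2]
tcp_rot: [3.129, -0.002, 1.61]
contact_force: [0.1, -0.5, -0.1]
opening: 0.652
```

```bash
python3 - <<'E'
from h import *
s=r.sense(); f=save('wrist','w21.png'); g=grab_frame('scene'); t=save('top','t21.png')
crop(g['image'],230,195,400,320,4.5,'s21.png')
print(s['eef_pos'],s['tcp_rot'],s['contact_force'],s['qpos'])
print(move([457.7,31.0,400],0.036))
E
```

```text
[637.48140591  39.19197112 425.18261358] [ 3.12917301e+00 -2.24837799e-03  1.61043553e+00] [ 0.06082366 -0.4776118  -0.10796324] [0.05851985 0.35317973 1.58597696 0.0021687  1.18997688 0.01810108]
(array([-0.0011, -0.1795,  0.0199]), np.float64(90.21))
```

View pics/w21.png

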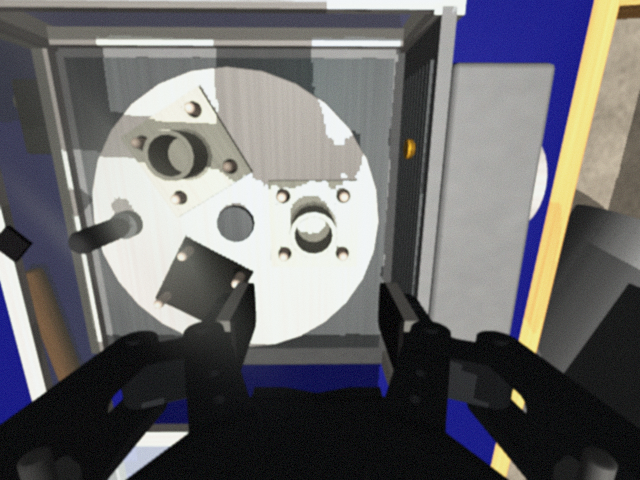

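View pics/s21.png

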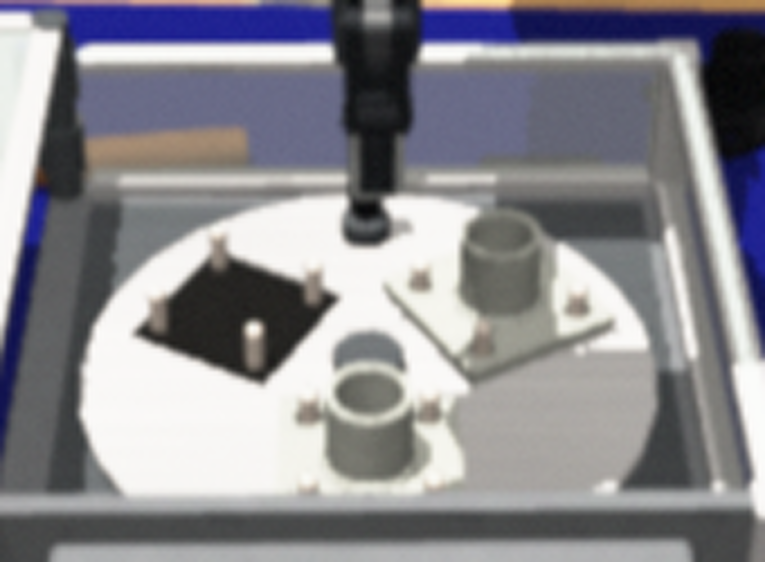

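View pics/t21.png

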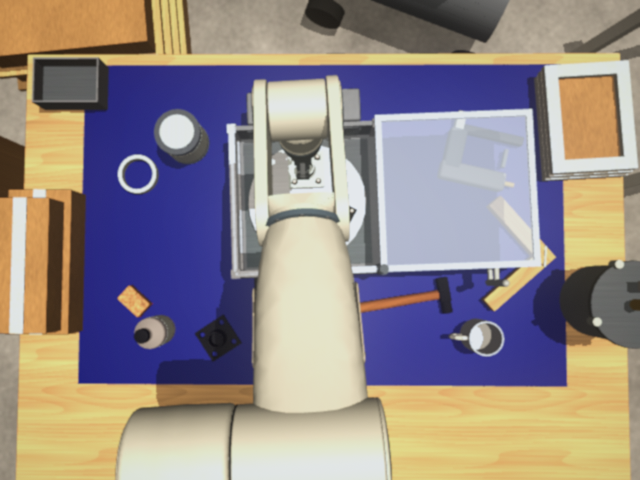

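```bash
python3 tgt.py 457.8 30.2 240 2 0 0 155
```

```text
toolz [ 0.0088  0.0025 -1.    ] tcp [456.4  29.8 395. ] shift [-0.0022 -0.1808  0.0249] spin 90.27 rot [ 3.1327e+00 -2.2000e-03  1.6104e+00]
```

Request:
carry_out([
  [[60,-0.002,-0.181,0.02,90],[60,-0.002,-0.181,0.02,90],[60,-0.002,-0.181,0.02,90],[60,-0.002,-0.181,0.02,90],[60,-0.002,-0.181,0.02,90],[60,-0.002,-0.181,0.02,90],[60,-0.002,-0.181,0.02,90],[60,-0.002,-0.181,0.02,90]],
])

```text
clock: 25.9
eef_pos: [455.6, 30.0, 398.2]
tcp_rot: [-3.141, -0.006, 0.404]
contact_force: [0.0, -1.2, -0.7]
opening: 0.603
```

```bash
python3 tgt.py 457.8 30.2 240 2 0 0 155
```

```text
toolz [ 0.0053  0.0028 -1.    ] tcp [457.   29.8 395. ] shift [0.0012 0.0008 0.0032] spin 21.16 rot [-3.1411 -0.0059  0.4042]
```

Request:
carry_out([
  [[60,0.001,0.001,0.003,8],[60,0.001,0.001,0.003,16],[60,0.001,0.001,0.003,21.2],[60,0.001,0.001,0.003,21.2],[60,0.001,0.001,0.003,21.2]],
])

```text
clock: 26.4
eef_pos: [456.6, 29.5, 394.1]
tcp_rot: [-3.139, -0.003, 0.037]
contact_force: [0.7, 0.9, -0.5]
opening: 0.6
```

```bash
python3 tgt.py 457.8 30.2 130 2 0 0 155; python3 - <<'E'
from h import *
f,R,e,s=wr(); cv2.imwrite('pics/w22.png',f['image'][:,:,::-1]); print(proj(f['intrinsics'],R,e,[457.8,30.2,148]),s['eef_pos'])
E
```

```text
toolz [ 0.0033  0.0027 -1.    ] tcp [457.3  29.8 285. ] shift [ 0.0004 -0.      0.1091] spin 0.12 rot [-3.139  -0.0034  0.0371]
[316.89785434 249.74563118] [456.56120433  29.46464495 394.11941363]
```

View pics/w22.png

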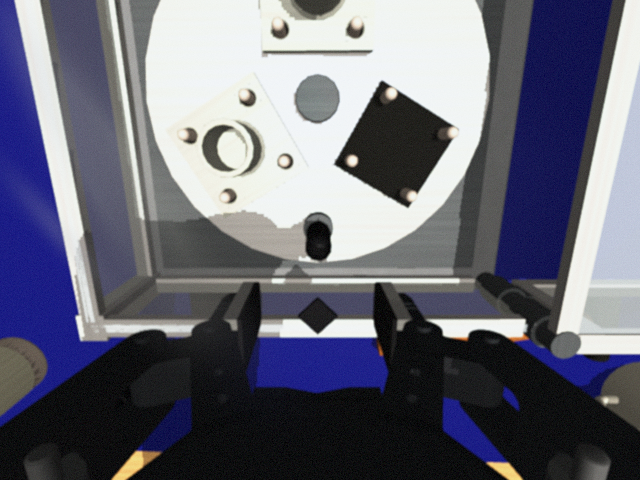

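Request:
carry_out([
  [[60,0.0005,0,0.04,0],[60,0.0005,0,0.08,0],[60,0.0005,0,0.105,0],[60,0.0005,0,0.105,0],[15,0.0005,0,0.105,0],[15,0.0005,0,0.105,0],[15,0.0005,0,0.105,0],[15,0.0005,0,0.105,0]],
], squeeze=25)

```text
clock: 27.25
eef_pos: [458.2, 29.8, 290.9]
tcp_rot: [-3.139, -0.007, 0.037]
contact_force: [-1.7, -1.1, 7.6]
opening: 0.221
```

```bash
python3 turn.py 64 8
```

```text
rad 104.61 ang -177.37 F [-1.7 -1.1  7.6] open 0.2212025477752843 pos [458.2  29.8 290.9] yaw 0.03700382196580465 q6 1.5921342394022642
[15, 0.0008, 0.0146, 0, 0],[15, 0.0039, 0.0289, 0, 0],[15, 0.0091, 0.0426, 0, 0],[15, 0.0161, 0.0555, 0, 0],[15, 0.0248, 0.0673, 0, 0],[15, 0.035, 0.0777, 0, 0],[15, 0.0467, 0.0866, 0, 0],[15, 0.0594, 0.0938, 0, 0],
```

```bash
sed -i "s/^v=p\[:2\]-A; a0/A=A-155*R[:2,2]; v=p[:2]-A; a0/" turn.py; python3 turn.py 60 8
```

```text
rad 103.55 ang -177.59 F [-1.7 -1.1  7.6] open 0.2212025477752843 pos [458.2  29.8 290.9] yaw 0.03700382196580465 q6 1.5921342394022642
[15, -0.0005, 0.0137, 0, 0],[15, 0.0023, 0.0272, 0, 0],[15, 0.0067, 0.0401, 0, 0],[15, 0.0129, 0.0524, 0, 0],[15, 0.0206, 0.0638, 0, 0],[15, 0.0297, 0.0741, 0, 0],[15, 0.0401, 0.0831, 0, 0],[15, 0.0515, 0.0907, 0, 0],
```

Request:
carry_out([
  [[15,0,0.0137,0,0],[15,0.0025,0.0272,0,0],[15,0.007,0.04,0,0],[15,0.013,0.0525,0,0],[15,0.0208,0.064,0,0],[15,0.03,0.0742,0,0],[15,0.0403,0.0832,0,0],[15,0.0517,0.0908,0,0]],
])

```text
clock: 28.05
eef_pos: [513.7, -59.4, 291.1]
tcp_rot: [-3.138, -0.006, 0.037]
contact_force: [1.7, 7.1, -6.4]
opening: 0.22
```

```bash
python3 turn.py 60 8
```

```text
rad 105.07 ang -117.23 F [ 1.7  7.1 -6.4] open 0.22033795556906002 pos [513.7 -59.4 291.1] yaw 0.0367319857208146 q6 1.410988072138442
[15, 0.0124, 0.0059, 0, 0],[15, 0.0255, 0.0101, 0, 0],[15, 0.039, 0.0127, 0, 0],[15, 0.0527, 0.0134, 0, 0],[15, 0.0664, 0.0123, 0, 0],[15, 0.0798, 0.0095, 0, 0],[15, 0.0928, 0.0049, 0, 0],[15, 0.105, -0.0013, 0, 0],
```

Request:
carry_out([
  [[15,0.0124,0.006,0,0],[15,0.0255,0.01,0,0],[15,0.039,0.0127,0,0],[15,0.0527,0.0134,0,0],[15,0.0664,0.0123,0,0],[15,0.08,0.0095,0,0],[15,0.0928,0.005,0,0],[15,0.105,-0.0013,0,0]],
])

```text
clock: 28.85
eef_pos: [619.9, -54.5, 291.2]
tcp_rot: [-3.14, -0.007, 0.037]
contact_force: [1.5, -6.2, -11.9]
opening: 0.214
```

```bash
python3 turn.py 60 8
```

```text
rad 106.18 ang -56.76 F [  1.5  -6.2 -11.9] open 0.21428211868770144 pos [619.9 -54.5 291.2] yaw 0.03704241010529885 q6 1.4409911279010787
[15, 0.0107, -0.0089, 0, 0],[15, 0.0208, -0.0181, 0, 0],[15, 0.0297, -0.0286, 0, 0],[15, 0.0371, -0.0402, 0, 0],[15, 0.0429, -0.0526, 0, 0],[15, 0.0471, -0.0657, 0, 0],[15, 0.0495, -0.0792, 0, 0],[15, 0.0501, -0.0929, 0, 0],
```

Request:
carry_out([
  [[15,0.0107,-0.0089,0.001,0],[15,0.0208,-0.018,0.001,0],[15,0.0297,-0.0286,0.001,0],[15,0.0371,-0.04,0.001,0],[15,0.043,-0.0526,0.001,0],[15,0.047,-0.0657,0.001,0],[15,0.0495,-0.079,0.001,0],[15,0.05,-0.093,0.001,0]],
])

```text
clock: 29.65
eef_pos: [667.3, 41.6, 291.1]
tcp_rot: [-3.14, -0.009, 0.037]
contact_force: [4.1, -1.0, -2.2]
opening: 0.22
```

```bash
python3 turn.py 60 8
```

```text
rad 106.3 ang 3.98 F [ 4.1 -1.  -2.2] open 0.21966159902184046 pos [667.3  41.6 291.1] yaw 0.03714782228114766 q6 1.592021064272512
[15, -0.0026, -0.0136, 0, 0],[15, -0.0058, -0.027, 0, 0],[15, -0.0106, -0.0399, 0, 0],[15, -0.0171, -0.052, 0, 0],[15, -0.025, -0.0631, 0, 0],[15, -0.0344, -0.0732, 0, 0],[15, -0.045, -0.0819, 0, 0],[15, -0.0567, -0.0892, 0, 0],
```

Request:
carry_out([
  [[15,-0.0026,-0.0136,0,0],[15,-0.0058,-0.027,0,0],[15,-0.0106,-0.04,0,0],[15,-0.017,-0.052,0,0],[15,-0.025,-0.063,0,0],[15,-0.0344,-0.0732,0,0],[15,-0.045,-0.082,0,0],[15,-0.0567,-0.0892,0,0]],
])

```text
clock: 30.45
eef_pos: [606.3, 129.3, 291.0]
tcp_rot: [-3.14, -0.009, 0.037]
contact_force: [0.9, -1.5, 2.5]
opening: 0.221
```

```bash
python3 turn.py 60 8
```

```text
rad 105.08 ang 64.69 F [ 0.9 -1.5  2.5] open 0.22058949854884832 pos [606.3 129.3 291. ] yaw 0.03737360431351244 q6 1.7407226259108757
[15, -0.0126, -0.0055, 0, 0],[15, -0.0258, -0.0093, 0, 0],[15, -0.0394, -0.0114, 0, 0],[15, -0.0531, -0.0117, 0, 0],[15, -0.0668, -0.0101, 0, 0],[15, -0.0801, -0.0069, 0, 0],[15, -0.0929, -0.0019, 0, 0],[15, -0.1049, 0.0047, 0, 0],
```

Request:
carry_out([
  [[15,-0.0126,-0.0055,0,0],[15,-0.0258,-0.0093,0,0],[15,-0.0394,-0.0114,0,0],[15,-0.053,-0.0117,0,0],[15,-0.0668,-0.01,0,0],[15,-0.08,-0.007,0,0],[15,-0.093,-0.002,0,0],[15,-0.105,0.0047,0,0]],
])

```text
clock: 31.25
eef_pos: [501.4, 119.9, 290.9]
tcp_rot: [-3.141, -0.013, 0.038]
contact_force: [8.5, -8.6, 5.0]
opening: 0.221
```

```bash
python3 turn.py 56.4 8
```

```text
rad 104.04 ang 124.75 F [ 8.5 -8.6  5. ] open 0.22083326716400214 pos [501.4 119.9 290.9] yaw 0.037834619265343816 q6 1.7665232774558413
[15, -0.0109, 0.0068, 0, 0],[15, -0.0204, 0.0156, 0, 0],[15, -0.0286, 0.0256, 0, 0],[15, -0.0356, 0.0364, 0, 0],[15, -0.0412, 0.048, 0, 0],[15, -0.0453, 0.0603, 0, 0],[15, -0.0479, 0.0729, 0, 0],[15, -0.049, 0.0858, 0, 0],
```

Request:
carry_out([
  [[15,-0.0109,0.0068,0,0],[15,-0.0204,0.0156,0,0],[15,-0.0286,0.0256,0,0],[15,-0.0356,0.0364,0,0],[15,-0.0412,0.048,0,0],[15,-0.0453,0.0603,0,0],[15,-0.048,0.073,0,0],[15,-0.049,0.0868,0,0]],
])

```text
clock: 32.05
eef_pos: [456.2, 31.0, 291.0]
tcp_rot: [-3.14, -0.017, 0.037]
contact_force: [8.2, 1.6, 0.3]
opening: 0.221
```

```bash
python3 turn.py 1 1
```

```text
rad 103.9 ang -178.24 F [8.2 1.6 0.3] open 0.22116004155926827 pos [456.2  31.  291. ] yaw 0.03724854841751468 q6 1.596399097984155
[15, -0.0011, 0.0018, 0, 0],
```

Request:
carry_out([
  [[15,0.001,0.001,0,0],[15,0.001,0.0013,0,0],[15,0.001,0.0013,0,0]],
])

```text
clock: 32.35
eef_pos: [456.7, 29.9, 290.9]
tcp_rot: [-3.14, -0.016, 0.037]
contact_force: [-0.1, -1.3, 3.9]
opening: 0.22
```

Request:
carry_out([
  [[15,0,0,0,0],[40,0,0,0,0],[60,0,0,0,0],[60,0,0,-0.05,0],[60,0,0,-0.1,0],[60,0.03,0,-0.13,0],[60,0.065,0,-0.14,0],[60,0.065,0,-0.14,0]],
])

```text
clock: 33.15
eef_pos: [522.8, 32.3, 434.4]
tcp_rot: [-3.139, -0.023, 0.037]
contact_force: [0.3, -0.1, -0.4]
opening: 0.6
```

```bash
python3 - <<'E'
from h import *
f,R,e,s=wr(); cv2.imwrite('pics/w23.png',f['image'][:,:,::-1]); print(s['eef_pos'],s['tcp_rot'],s['contact_force'])
A=np.array([562.67,34.4])
for o in pads(f,R,e):
    v=o[1]-A; print(o,np.hypot(*v).round(1),np.degrees(np.arctan2(v[1],v[0])).round(2))
g=grab_frame('scene'); crop(g['image'],180,180,420,330,3.2,'s23.png')
E
```

```text
[522.77404888  32.30432939 434.40046871] [-3.13936418 -0.0225036   0.03708701] [ 0.32214499 -0.1065625  -0.41974279]
(array([320.5,   3.7]), array([718.3 ,  41.42]), array([  6.1, 306.6]), 2.12) 155.8 2.58
(array([381.5, 221.8]), array([527.42, -31.61]), array([73.1, 72.9]), 62.02) 74.8 -118.1
```

View pics/w23.png

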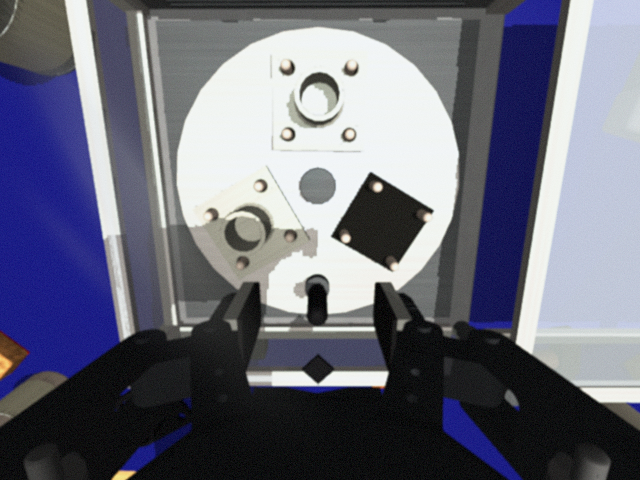

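View pics/s23.png

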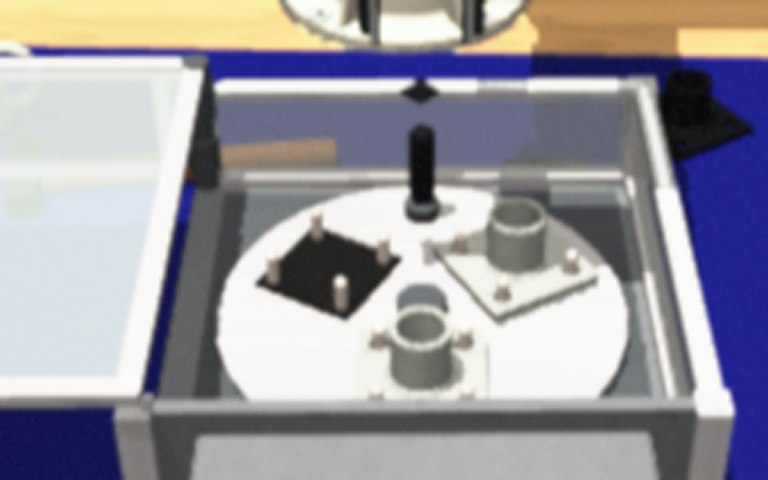

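```bash
python3 - <<'E'
from h import *
f=grab_frame('top'); g=grab_frame('scene')
crop(f['image'],440,230,560,330,5,'t24.png'); crop(g['image'],100,150,220,250,5,'s24.png')
R,e=camRT(f);R2,e2=camRT(g)
print(proj(f['intrinsics'],R,e,[373.3,-387.9,214]),proj(g['intrinsics'],R2,e2,[373.3,-387.9,214]))
E
python3 tgt.py 373.3 -387.9 280 -87.4 0 0 155
```

```text
[506.29955005 283.43898208] [133.40152605 173.70618519]
toolz [ 0.0133  0.0024 -0.9999] tcp [ 371.2 -388.3  435. ] shift [-0.1625  0.4145 -0.0072] spin 89.52 rot [-3.1396 -0.0134  0.037 ]
```

View pics/t24.png

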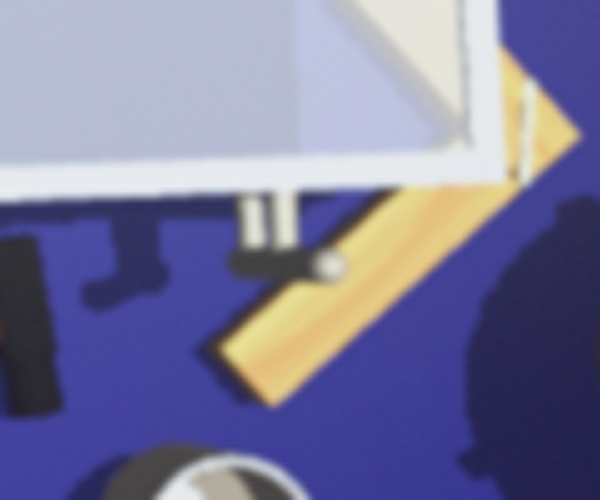

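View pics/s24.png

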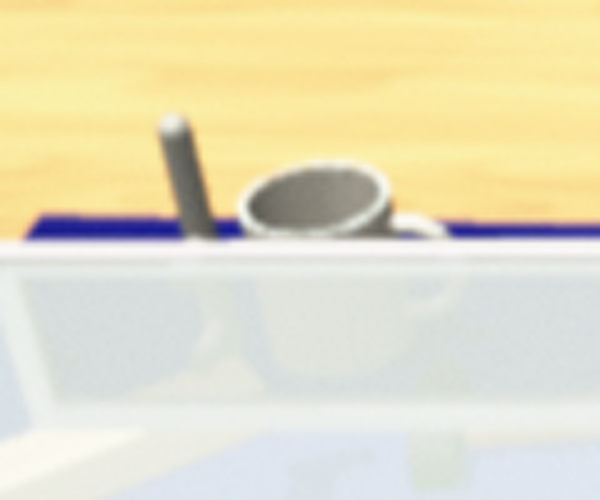

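Request:
carry_out([
  [[70,-0.1625,0.4145,-0.007,89.5],[70,-0.1625,0.4145,-0.007,89.5],[70,-0.1625,0.4145,-0.007,89.5],[70,-0.1625,0.4145,-0.007,89.5],[70,-0.1625,0.4145,-0.007,89.5],[70,-0.1625,0.4145,-0.007,89.5],[70,-0.1625,0.4145,-0.007,89.5],[70,-0.1625,0.4145,-0.007,89.5]],
])

```text
clock: 34.15
eef_pos: [384.5, -346.3, 433.9]
tcp_rot: [-3.129, -0.002, -1.169]
contact_force: [0.8, 0.0, 0.6]
opening: 0.701
```

```bash
python3 tgt.py 373.3 -387.9 270 -87.4 0 0 155
```

```text
toolz [ 0.0129  0.0032 -0.9999] tcp [ 371.3 -388.4  425. ] shift [0.0336 0.0287 0.0086] spin 20.4 rot [-3.1285e+00 -2.1000e-03 -1.1694e+00]
```

Request:
carry_out([
  [[70,0.0336,0.0287,0.008,8],[70,0.0336,0.0287,0.008,16],[70,0.0336,0.0287,0.008,20.4],[70,0.0336,0.0287,0.008,20.4],[70,0.0336,0.0287,0.008,20.4]],
])

```text
clock: 34.65
eef_pos: [370.9, -387.8, 425.0]
tcp_rot: [-3.129, 0.004, -1.523]
contact_force: [0.3, -0.2, -0.3]
opening: 0.701
```

```bash
python3 tgt.py 373.3 -387.9 195 -87.4 0 0 155;  python3 - <<'E'
from h import *
f,R,e,s=wr(); cv2.imwrite('pics/w24.png',f['image'][:,:,::-1]); print(proj(f['intrinsics'],R,e,[373.3,-387.9,214]),s['eef_pos'])
E
```

```text
toolz [ 0.012   0.0041 -0.9999] tcp [ 371.4 -388.5  350. ] shift [0.001  0.0005 0.0751] spin 0.16 rot [-3.1294  0.0035 -1.5227]
[316.11947749 267.07289979] [ 370.93765028 -387.83876937  425.04605225]
```

View pics/w24.png

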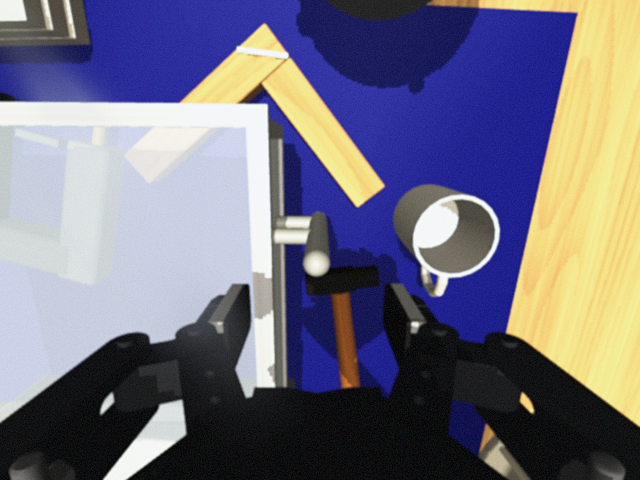

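Request:
carry_out([
  [[70,0.001,0.0005,0.04,0],[70,0.001,0.0005,0.075,0],[70,0.001,0.0005,0.075,0],[10,0.001,0.0005,0.075,0],[10,0.001,0.0005,0.075,0],[10,0.001,0.0005,0.075,0],[10,0.001,0.0005,0.075,0]],
], squeeze=30)

```text
clock: 35.4
eef_pos: [372.1, -389.1, 352.2]
tcp_rot: [-3.127, 0.001, -1.522]
contact_force: [0.2, 1.6, 7.6]
opening: 0.18
```

```bash
sed -i "s/^v=p\[:2\]-H;/H=H-155*R[:2,2]; v=p[:2]-H;/" arc.py; python3 arc.py 32 8
```

```text
bar rad 253.93097511085858 ang -96.4653274641887 F [0.2 1.6 7.6] open 0.18011210003573666 z 352.1840111638348 q6 2.271380667886864
[10, 0.0015, -0.0176, 0.0003, -4.0],[10, 0.0025, -0.0353, 0.0005, -8.0],[10, 0.0023, -0.053, 0.0008, -12.0],[10, 0.0008, -0.0706, 0.001, -16.0],[10, -0.0019, -0.088, 0.0013, -20.0],[10, -0.0058, -0.1053, 0.0015, -24.0],[10, -0.0109, -0.1222, 0.0018, -28.0],[10, -0.0172, -0.1387, 0.002, -32.0],
```

Request:
carry_out([
  [[10,0.0015,-0.0176,0,-4],[10,0.0025,-0.0353,0.0005,-8],[10,0.0023,-0.053,0.0008,-12],[10,0.0008,-0.0706,0.001,-16],[10,-0.002,-0.088,0.0013,-20],[10,-0.0058,-0.1053,0.0015,-24],[10,-0.011,-0.1222,0.0018,-28],[10,-0.0172,-0.1387,0.002,-32]],
])

```text
clock: 36.2
eef_pos: [510.5, -365.9, 352.3]
tcp_rot: [-3.13, -0.01, -0.961]
contact_force: [1.3, -7.0, -7.3]
opening: 0.179
```

```bash
python3 arc.py 32 8
```

```text
bar rad 254.55375845946784 ang -64.41875078335215 F [ 1.3 -7.  -7.3] open 0.17900720392363292 z 352.3021224335296 q6 1.9005038702462387
[10, 0.0009, -0.0177, 0.0002, -4.0],[10, 0.002, -0.0354, 0.0004, -8.0],[10, 0.0018, -0.0531, 0.0006, -12.0],[10, 0.0003, -0.0707, 0.0008, -16.0],[10, -0.0023, -0.0881, 0.001, -20.0],[10, -0.0062, -0.1054, 0.0012, -24.0],[10, -0.0112, -0.1223, 0.0013, -28.0],[10, -0.0175, -0.1389, 0.0015, -32.0],
```

Request:
carry_out([
  [[10,0.001,-0.0177,0.0002,-4],[10,0.002,-0.0354,0.0004,-8],[10,0.0018,-0.053,0.0006,-12],[10,0.0003,-0.0707,0.0008,-16],[10,-0.0023,-0.088,0.001,-20],[10,-0.0062,-0.1054,0.0012,-24],[10,-0.0112,-0.1223,0.0013,-28],[10,-0.0175,-0.139,0.0015,-32]],
])

```text
clock: 37.0
eef_pos: [615.5, -272.3, 352.3]
tcp_rot: [-3.138, -0.017, -0.399]
contact_force: [6.2, -5.0, -8.7]
opening: 0.177
```

```bash
python3 arc.py 24.4 8
```

```text
bar rad 254.83677196400458 ang -32.3227626718086 F [ 6.2 -5.  -8.7] open 0.1769988626231745 z 352.34698850607583 q6 1.5481783340783515
[10, 0.0002, -0.0136, 0.0001, -3.05],[10, 0.0014, -0.027, 0.0001, -6.1],[10, 0.0018, -0.0405, 0.0002, -9.15],[10, 0.0015, -0.054, 0.0002, -12.2],[10, 0.0005, -0.0674, 0.0003, -15.25],[10, -0.0012, -0.0808, 0.0003, -18.3],[10, -0.0036, -0.0941, 0.0003, -21.35],[10, -0.0068, -0.1072, 0.0003, -24.4],
```

Request:
carry_out([
  [[10,0.0002,-0.0136,0,-3],[10,0.0014,-0.027,0,-6.1],[10,0.0018,-0.0405,0.0002,-9.15],[10,0.0015,-0.054,0.0002,-12.2],[10,0.0005,-0.0674,0.0003,-15.25],[10,-0.0012,-0.081,0.0003,-18.3],[10,-0.0036,-0.094,0.0003,-21.35],[10,-0.0068,-0.107,0.0003,-24.4]],
])

```text
clock: 37.8
eef_pos: [652.0, -170.9, 352.4]
tcp_rot: [3.137, -0.02, 0.029]
contact_force: [8.1, -2.4, -9.4]
opening: 0.173
```

```bash
python3 arc.py 1.5 3
```

```text
bar rad 254.66407025427256 ang -7.898016647287496 F [ 8.1 -2.4 -9.4] open 0.17331632376354342 z 352.4140789784639 q6 1.2824010058061237
[10, -0.0011, -0.0024, -0.0, -0.5],[10, -0.0007, -0.0046, -0.0, -1.0],[10, -0.0004, -0.0068, -0.0, -1.5],
```

Request:
carry_out([
  [[10,-0.001,-0.002,0.001,0],[10,-0.001,-0.004,0.001,0],[10,-0.001,-0.005,0.001,0],[10,-0.001,-0.005,0.001,0]],
])

```text
clock: 38.2
eef_pos: [651.7, -166.7, 352.4]
tcp_rot: [3.135, -0.024, 0.028]
contact_force: [6.9, -3.7, -3.3]
opening: 0.175
```

```bash
python3 arc.py 1.5 3
```

```text
bar rad 254.4928794115311 ang -7.008358302192033 F [ 6.9 -3.7 -3.3] open 0.1752704535280653 z 352.4177675067182 q6 1.2896476888110284
[10, -0.001, -0.0024, -0.0, -0.5],[10, -0.0007, -0.0046, -0.0, -1.0],[10, -0.0004, -0.0068, -0.0001, -1.5],
```

Request:
carry_out([
  [[10,-0.001,-0.002,0,0],[10,-0.001,-0.004,0,0],[10,-0.001,-0.004,0,0],[10,-0.001,-0.004,0,0]],
])

```text
clock: 38.6
eef_pos: [651.2, -165.7, 352.4]
tcp_rot: [3.13, -0.027, 0.027]
contact_force: [7.4, -16.0, -10.7]
opening: 0.179
```

```bash
python3 arc.py 1.5 3
```

```text
bar rad 254.44179009123957 ang -6.974906221292937 F [  7.4 -16.  -10.7] open 0.17880685158840837 z 352.43220088821386 q6 1.2954264575938632
[10, -0.0009, -0.0024, -0.0001, -0.5],[10, -0.0006, -0.0046, -0.0001, -1.0],[10, -0.0003, -0.0068, -0.0001, -1.5],
```

Request:
carry_out([
  [[10,0,0,0,0],[40,0,0,0,0],[60,0,0,0,0],[60,0,0,0,0],[60,0,0,-0.04,0],[60,0,0,-0.08,0],[60,0,0,-0.13,0]],
])

```text
clock: 39.3
eef_pos: [647.1, -163.8, 482.6]
tcp_rot: [3.13, -0.025, 0.028]
contact_force: [0.3, 0.5, -0.3]
opening: 0.599
```

Request:
carry_out([
  [[60,0,0.05,-0.03,0],[60,0,0.1,-0.03,0],[60,-0.05,0.15,-0.03,0],[60,-0.1,0.2,-0.03,0],[60,-0.15,0.25,-0.03,0],[60,-0.2,0.28,-0.03,0],[60,-0.2,0.28,-0.03,0],[60,-0.2,0.28,-0.03,0]],
])

```text
clock: 40.1
eef_pos: [451.2, -450.7, 511.2]
tcp_rot: [3.13, -0.024, 0.026]
contact_force: [0.2, 0.5, 0.5]
opening: 0.6
```

```bash
python3 - <<'E'
from h import *
f=save('top','t30.png'); g=save('scene','s30.png')
crop(f['image'],210,80,410,310,2.5,'t31.png'); crop(g['image'],180,180,430,400,3,'s31.png')
print(r.sense()['eef_pos'],r.sense()['contact_force'])
E
```

```text
[ 451.65447483 -450.67753475  511.24129696] [ 0.94302047 -0.10373782 -0.18655443]
```

View pics/t30.png

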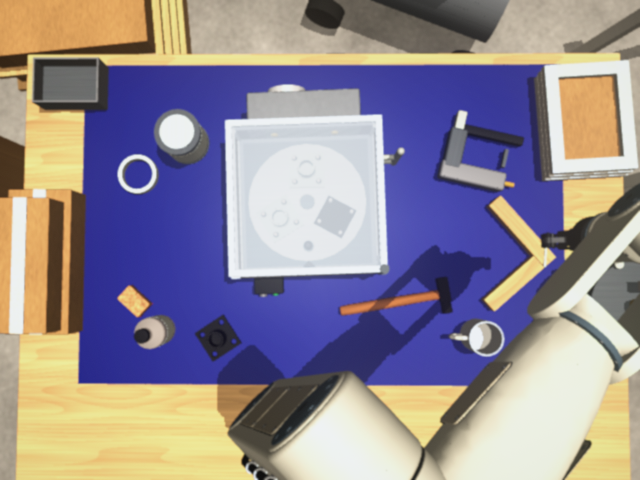

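View pics/t31.png

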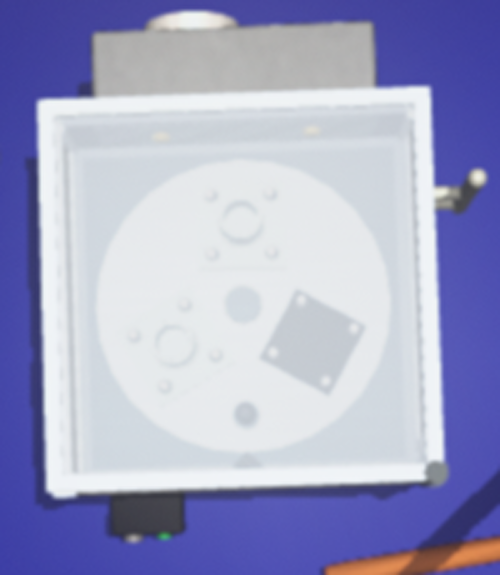

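View pics/s31.png

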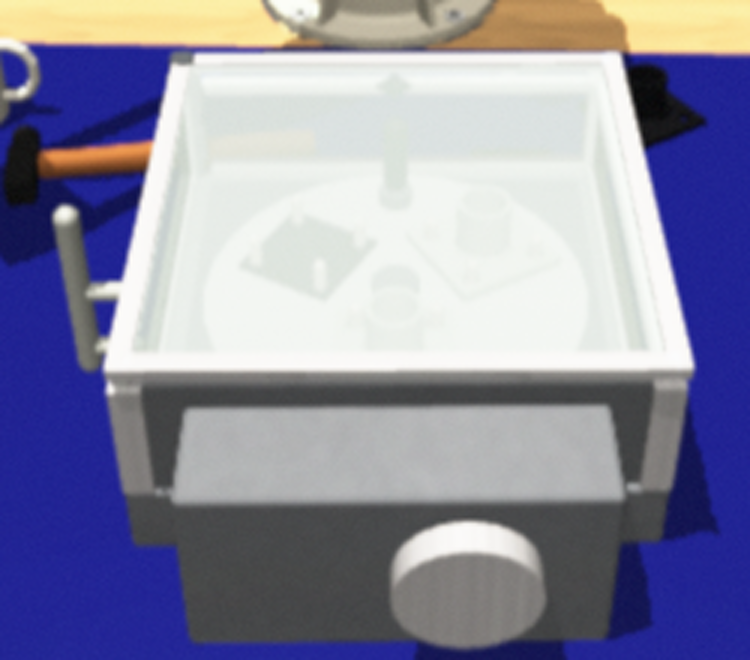

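```bash
python3 - <<'E'
from h import *
a=cv2.imread('pics/top0.png').astype(int);b=cv2.imread('pics/t30.png').astype(int)
d=np.abs(a-b).max(2)
for n,(x0,y0,x1,y1) in {'bar':(385,140,410,165),'rightframe':(360,100,388,275),'topframe':(225,112,388,125),'left bench':(85,70,225,235),'block/bottle/decoy':(110,280,205,350),'tools':(430,100,530,195),'decoy':(192,312,245,362)}.items(): print(n,d[y0:y1,x0:x1].mean().round(2),(d[y0:y1,x0:x1]>60).sum())
E
```

```text
bar 2.74 0
rightframe 2.08 0
topframe 2.31 0
left bench 2.65 174
block/bottle/decoy 9.8 308
tools 0.98 0
decoy 4.44 70
```

```bash
python3 - <<'E'
from h import *
a=cv2.imread('pics/top0.png');b=cv2.imread('pics/t30.png')
cv2.imwrite('pics/cmp.png',np.hstack([cv2.resize(x[220:370,90:260],None,fx=2.3,fy=2.3) for x in (a,b)]))
E
```

```text
(no output)
```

View pics/cmp.png

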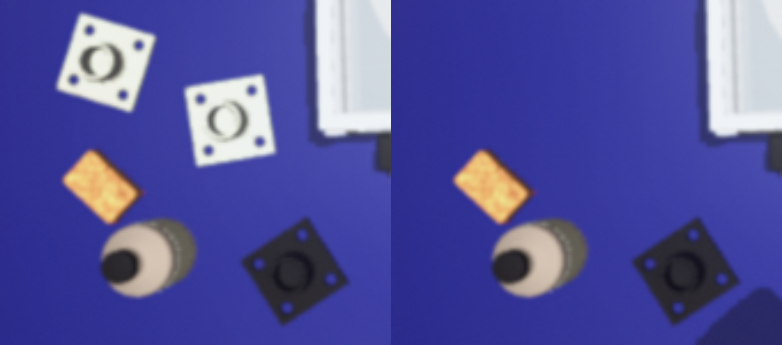

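The cork block, bottle and black decoy are in the same places as at the start. The only differences are the two flanges now gone from the bench and the arm's shadow.

```bash
python3 - <<'E'
from h import *
print(workorder.sign_off())
E
```

```text
the job is handed in; nothing more can be done
None
```

The job is done and handed in at about 40 s on the robot's clock, with the arm clear of everything.

**What I did:**
- **Door:** I pulled the guard open by its bar to about 89°.
- **Empty turn:** I turned the empty carousel about 47° anticlockwise, the short way, to the pointer.
- **Flanges:** Only two were on the bench. One had been knocked about 3 cm aside early on, so I measured it again before picking it up. I fitted both, on the left and far fixtures, checking the studs through the holes as I lowered each one. Each plate met resistance at the pad's height, with about 9 N and 17 N.
- **Loaded turn:** I took the loaded carousel through one anticlockwise turn by the knob. Nothing caught, and side forces on the wrist stayed at about 12 N or less.
- **Shutting:** I swung the door to its stop. It gave no further at about 16 N.

**Last checks:**
- **Flanges:** All four studs showed through both plates after the full turn.
- **Carousel:** The free fixture read 2.0° against 2.1° for the cabinet wall, so the knob stands at the pointer. Before the full turn it was about 0.5° past it, so the net turn was about 359.5°.
- **Door:** The bar and door frame look the same as in the first shut picture.
- **Other things on the bench:** None looks moved in the last picture. I checked the cork block, bottle, black flange and stapler closely against the first one; the rest I only looked over.

**What disagreed:** The camera's estimate of where each flange sat in the gripper was off by 1 to 2 mm, so I corrected it from the studs seen through the holes. The tool drifted to a tilt of up to about 1.5°, which I allowed for.

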